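# Load a vial carrier and set it in the sampler's cooling dock

### The arm

A 6-joint arm with a two-finger parallel gripper is mounted at the origin on a cart in front of the work surface, level with it; the furniture and walls round the work are solid. World frame = base frame: x ahead of the robot, y to its left, z up, the work surface at z = 0. Lengths are in m, angles in rad, forces in N, time in s.
With the tool pointing down it reaches from about 0.35 to 0.775 m from the base axis. Payload 7.3 kg.
Tool frame: the origin (TCP) lies at the centre of the arm's flange, where the gripper is bolted on; the fingertips stand 178 mm ahead of it and the grasp point (between the pads) lies 159 mm ahead of it; z points along the fingers, y is the line along which they close (so a half turn about z gives the same grasp; the last joint's range is limited). The gripper opens to 92 mm and grips with 3 to 60 N. Pads are 19 mm wide; open, the fingers measure 130 mm over their backs; the gripper's body (75 mm by 190 mm) begins 47 mm behind the grasp point.
Start: joints at [-1.461, 0.342, 1.524, -0, 1.275, -0.146], TCP at [0.133, -0.508, 0.405] pointing down, gripper open.
Joint ranges: [-2.53, 2.53], [-0.77, 2.02], [0.04, 2.7], [-1, 4.14], [0.28, 2.66], [-3.11, 3.11]. Speed limits (rad/s): [2.57, 2.57, 3.14, 3.14, 3.14, 3.14].

### API

Orientations are given as [roll, pitch, yaw] about the fixed x, y, z axes, in that order (R = Rz(yaw) Ry(pitch) Rx(roll)).
In Python, from cell import telemetry, vision, ticket gives the robot as it stands.
- The arm moves only by the shell command python3 -m crank 'ROWS' [FORCE]. ROWS is JSON, a list of rows, each a list of 5 numbers: the gripper command: -1 is shut, 1 is fully open, values between are in proportion, then the shift along the tool's x, y, z in mm, then the turn about the tool's z in rad. In form: [[fingers, dx, dy, dz, roll], ...]. A call has 1 to 12 rows; each row is the pose to reach, as a shift and turn from the pose commanded when the call began, along the tool's axes at that moment; what a row does not reach only later rows make up. A row lasts 1/12 s, in which the tool goes at most 41.7 mm and 7.16 degrees, less where a joint would pass 70% of its speed; a pose out of reach is approached as far as the arm can. A call with a gripper value outside its range is refused whole. The fingers move at their own pace and stop on an object; FORCE is the grip in N (left out, the last holds). Time passes only in rows, so rows that repeat a pose let the fingers close. It gives the time, the measured TCP pose, the force, the opening and the grip force at its end, in the units of the state.
- telemetry.observe(): the state, without advancing time (a new reading comes with each control period).
- vision.read_camera(name): name is "side" or "top"; returns (picture, depth): 384x512x3 uint8, red, green, blue; 384x512 float32, m along the optical axis (not along the pixel's ray), 0 where there is no reading.
- vision.get_calibration(name): a dict with "camera_matrix" (3x3 intrinsics, pixels), "rvec" (rotation vector, rad) and "tvec" (3), from world to camera coordinates, as OpenCV has them. Camera axes: x right, y down, z forward; pixel columns grow to the right and rows downward; lengths in m; the calibration is good to about 2 mm. A picture is of the moment at which its call begins. get_calibration takes no time and is no camera call.
- ticket.hand_in(): hands the job in; it is judged then, once.
The state is a dict: "time": time; "qpos": joint angles; "qvel": joint speeds; "joint_efforts": joint torques, N m; "tool_pos": TCP position; "tool_rot": TCP orientation; "contact_force": force on the tool from outside, world axes, zero at the start; "torque": the same for the moment, N m; "opening": finger opening in m; "grip_force": force on a finger pad.
Only numpy, scipy, OpenCV 4.12 (cv2) and the standard library are available. Lean on these libraries where they do the work, as an engineer would, in place of code of your own. Each camera call takes 0.05 s, during which the arm holds its last target. There are 200 camera calls.

### The job

Put every vial cassette that lies on the bench into a bay of the white carrier, flat on the bay's floor with its tongue in the slotted side. Then swing the carrier's handle up until it clicks home upright, carry the loaded carrier by it to the cooling dock and seat it flat with its notch over the dock's key block, and fold the handle all the way down again so that the needle arm can pass. Leave the beaker, the carton and the loose vial where they stand.

Things in the scene. Friction and masses are not known exactly. Their poses are not given: they have to be found in the camera images.
- cassette_1: grey vial cassette: block 80 long (x) x 30 wide (y) x 30 high, two white vial caps (tops at 36) either side of a grip fin, lowest 7 drawn in by up to 3, 0.08 to 0.17 kg; origin at the centre of its underside. Fin: 12 thick along x, 26 wide along y, from 30 up to 74; pinch it across the 12, fingers closing along x. Key tongue at the +x end: 8 wide, 6 out, 9 up to 29. May be absent.
- cassette_2: another cassette just like cassette_1, same axes and origin. May be absent.
- cassette_3: another cassette just like cassette_1, same axes and origin. May be absent.
- carrier: white plastic carrier, loose, 0.33 to 0.47 kg empty; origin at the centre of its underside. Foot plate 116 (x) x 130 (y) x 8 thick, lower 3 mm set back 2 mm all round; on it three equal bays side by side, centred at y = -37, 0, +37. The slotted end wall is at +x. Two ears at x = 0 carry the handle's hinge, along y, 50 above the underside, 66 either side of the centre.
- bay_1 (a point): middle of the floor of the bay at carrier y = -37, 8 above the carrier's underside. Each bay is open at the top, 84 (x) x 35 (y); end and side walls rise 18 above the floor, dividers 14. Only the +x end wall has slots, one amid each bay, 13 wide, open at the top, down to 5 above the floor: a cassette goes down flat only with its tongue there, cassette +x = carrier +x.
- bay_2 (a point): the same for the middle bay, carrier y = 0.
- bay_3 (a point): the same for the bay at carrier y = +37.
- notch (a point): middle of the notch in the -x edge of the carrier's foot plate, 18 wide (y) and 10 deep (x), at carrier x = -53, y = +31, on the underside.
- handle (a joint): angle of the carrier's U-shaped carry handle about carrier y: 0 = folded level, bar at carrier x = -85, z = 50; 1.571 = upright at its end stop, bar over the centre at z = 135. It rubs lightly and stays where it is left; between 1.2 and 1.45 rad it snaps past a spring ball (up and down), and from there clicks home to the stop. Swinging takes 0.5 to 3 N at the bar.
- handle_bar (a point): middle of the handle's round cross bar: 12 mm diameter, 132 long along carrier y, black sleeve on the middle 80; 85 from the hinge line.
- dock: fixed cooling dock, aluminium plate in a grey rim; origin at the centre of its underside. Seat 120 (x) x 134 (y), plate 12 above the underside, rim 8 thick and up to 26. The carrier seats flat, underside 12 above the dock's, only with its axes the same way round as the dock's. A connection block, 34 high, is outside the +x rim.
- key (a point): top centre of the dock's key block at dock x = -55, y = +31: 14 wide (y), reaching 10 inwards from the -x rim, as high as the rim (26); the notch of the carrier's foot goes over it.
- beaker: small glass beaker, 45 diameter, 57 high, bystander on the front of the bench; origin at the centre of its underside.
- column_box: upright carton 50 x 36 x 128 high, bystander at the back; origin at the centre of its underside.
- vial_clear: capped vial 27 diameter, 52 high, bystander at the back; origin at the centre of its underside.

How it is judged:
By the outcome, as a careful person would: the job done as asked, in the order asked, and still so for the second after the job is handed in, with the robot touching nothing.
Of cassette_1, cassette_2, cassette_3 only 2 to 3 are there at a start; the rules pass over those that are not, and their reading is None.
At some moment in a run one of cassette_1, cassette_2, cassette_3, carrier may be knocked a few centimetres aside while the robot is not near it.
Once in a run the grip may slacken for a moment while it holds something.
It also fails if it takes over 210 s, if anything falls off the work surface, if the arm or the gripper's body presses on something with over 40 N, if the wrist force passes 120 N, or if a joint passes its speed limit or range.

## Working session

There is one attempt and no reset: what is moved stays moved. The work goes in short steps, Python scripts to look and compute and a shell command to move; the robot and the scene stay as the last step left them, time stands still between calls to the robot, and variables do not carry over. Pictures are saved under pics/ and viewed, at most 14 in all, crops included, and the job is handed in when it is done.

```bash
ls; mkdir -p pics; cat > h.py <<'E'
import numpy as np, cv2
from cell import telemetry, vision
def cal(n):
    c=vision.get_calibration(n); K=np.array(c["camera_matrix"],float); R=cv2.Rodrigues(np.array(c["rvec"],float))[0]; t=np.array(c["tvec"],float).ravel(); return K,R,t
def cloud(n,d):
    K,R,t=cal(n); v,u=np.mgrid[:d.shape[0],:d.shape[1]]
    p=np.stack([(u-K[0,2])/K[0,0]*d,(v-K[1,2])/K[1,1]*d,d],-1)
    w=(p-t)@R; w[d<=0]=np.nan; return w
def plane(n,uv,z):
    K,R,t=cal(n); uv=np.atleast_2d(uv).astype(float); r=np.c_[(uv[:,0]-K[0,2])/K[0,0],(uv[:,1]-K[1,2])/K[1,1],np.ones(len(uv))]@R
    o=-t@R; return o+r*((z-o[2])/r[:,2])[:,None]
def proj(n,P):
    K,R,t=cal(n); q=np.atleast_2d(P)@R.T+t; q=q@K.T; return q[:,:2]/q[:,2:]
def snap(n,f=None):
    im,d=vision.read_camera(n)
    if f: cv2.imwrite(f"pics/{f}.png",im[...,::-1]); np.savez(f"pics/{f}.npz",im=im,d=d)
    return im,d,cloud(n,d)
E
python3 - <<'E'
from h import *
for n in ("top","side"):
    im,d,w=snap(n,n+"0"); K,R,t=cal(n); print(n,(-t@R).round(3),R[2].round(2),K[0,0],(d>0).mean())
s=telemetry.observe(); print(s)
a=cv2.imread("pics/top0.png");b=cv2.imread("pics/side0.png")
E
```

```text
pics
top [ 0.324 -0.035  1.091] [ 0.19  0.01 -0.98] 459.533840226179 0.9960734049479166
side [0.193 0.751 0.581] [ 0.32 -0.8  -0.52] 364.3192292298229 0.9960479736328125
{'time': 0.1, 'qpos': array([-1.46098494e+00,  3.42657139e-01,  1.52489814e+00,  1.88287924e-05,
        1.27537800e+00, -1.46016968e-01]), 'qvel': array([ 0.00038464, -0.0008057 , -0.00424151, -0.00085828, -0.00235431,
       -0.00018205]), 'joint_efforts': array([ 1.57524250e-03, -4.32006276e+01, -2.44694334e+01,  7.19344220e-02,
        5.26093191e-02, -4.11066185e-05]), 'tool_pos': array([ 0.13285291, -0.50779971,  0.40412032]), 'tool_rot': array([-3.14026892e+00, -2.12872592e-04,  2.55822720e-01]), 'contact_force': array([-0.91779228, -0.97902438,  0.13991885]), 'torque': array([-0.00669403, -0.01418018,  0.00684487]), 'grip_force': 0.0, 'opening': 0.091450977620112}
```

View pics/top0.png

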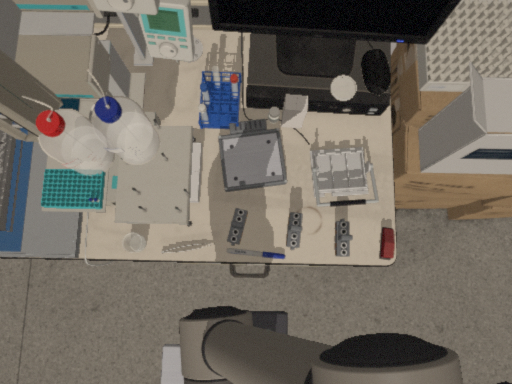

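View pics/side0.png

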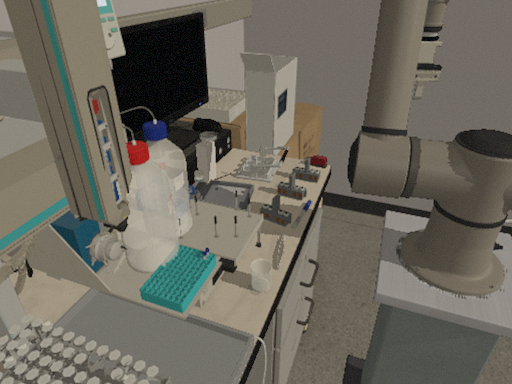

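The top view shows three cassettes at about (237,225), (295,229) and (343,237), and the carrier at (343,175) with its handle bar at (348,203). The dock is at (253,160) with its connection block at (252,127). In this view, image up is world +x. Next I'll zoom in and measure.

```bash
python3 - <<'E'
from h import *
z=np.load("pics/top0.npz"); im,d=z["im"],z["d"]; w=cloud("top",d)
c=im[105:265,195:400]; cv2.imwrite("pics/crop0.png",cv2.resize(c[...,::-1],None,fx=3.9,fy=3.7,interpolation=cv2.INTER_CUBIC))
# height map print: objects by height above bench
def show(name,u0,u1,v0,v1,lo,hi):
    q=w[v0:v1,u0:u1].reshape(-1,3); m=(q[:,2]>lo)&(q[:,2]<hi); p=q[m]
    r=cv2.minAreaRect(p[:,:2].astype(np.float32)*1000); print(name,len(p),p.mean(0).round(4),np.round(r[0],1),np.round(r[1],1),round(r[2],1))
for n,u0,u1 in (("cA",225,250),("cB",285,303),("cC",335,353)):
    show(n+" body",u0,u1,203,262,.02,.045); show(n+" fin",u0,u1,203,262,.062,.085)
show("bench",270,285,200,215,-.02,.02)
show("dockrim",215,292,118,195,.019,.031)
show("dockplate",230,275,140,180,.005,.018)
show("carrier walls",305,380,145,200,.02,.032)
show("bar",325,372,198,208,.035,.07)
E
```

```text
cA body 391 [ 0.4202 -0.0034  0.0314] [419.7  -2.7] [30.2 86.4] 76.8
cA fin 65 [ 0.4219 -0.0031  0.0728] [422.2  -3.2] [25.8 11.9] 74.9
cB body 403 [ 0.4137 -0.1341  0.0314] [ 413.5 -134.9] [30.4 85.2] 84.4
cB fin 66 [ 0.416  -0.1348  0.0725] [ 416.2 -135.4] [26.  12.2] 82.7
cC body 432 [ 0.3985 -0.2448  0.031 ] [ 400.4 -245.8] [30.8 84.4] 89.5
cC fin 118 [ 0.4291 -0.2431  0.0708] [ 433.  -242.4] [82.2 38.5] 1.2
bench 225 [ 0.4713 -0.0966 -0.0007] [471.4 -96.6] [34.7 33.7] 0.8
dockrim 913 [ 0.5903 -0.0346  0.0253] [601.2 -46.3] [169.  182.7] 9.3
dockplate 1784 [ 0.584  -0.0346  0.0117] [584.5 -34.7] [ 98.5 107.2] 1.3
carrier walls 333 [ 0.5569 -0.2522  0.0246] [ 558.8 -244. ] [ 92.9 117.5] 5.0
bar 149 [ 0.4753 -0.2505  0.0677] [ 476.1 -251.9] [ 12.  104.6] 5.2
```

View pics/crop0.png

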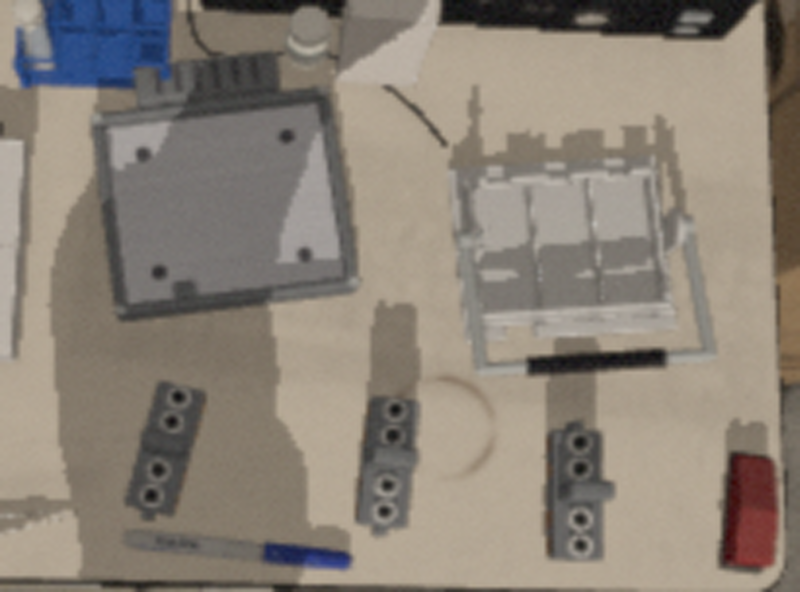

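The crop shows the cassette tongues at the bottom end (world -x) for A (150,517) and B (380,530). The carrier slots and the dock's connection block are both at the top (+x), and the key is at (183,288). So the cassettes need a half turn. The handle bar is at (597,360).

```bash
cat >> h.py <<'E'
def pca(p):
    c=p[:,:2].mean(0); a=np.linalg.svd(p[:,:2]-c,full_matrices=False)[2][0]; return np.arctan2(a[1],a[0])*(1) if a[0]>=0 else np.arctan2(-a[1],-a[0])
def ext(p,c,th):
    e=np.array([[np.cos(th),np.sin(th)],[-np.sin(th),np.cos(th)]]); q=(p[:,:2]-c)@e.T; return q
def sel(w,x0,x1,y0,y1,lo,hi):
    q=w.reshape(-1,3); m=(q[:,0]>x0)&(q[:,0]<x1)&(q[:,1]>y0)&(q[:,1]<y1)&(q[:,2]>lo)&(q[:,2]<hi); return q[m]
def cassette(w,x,y,r=.06,z0=0):
    f=sel(w,x-r,x+r,y-.03,y+.03,z0+.064,z0+.085); b=sel(w,x-r,x+r,y-.035,y+.035,z0+.02,z0+.05)
    th=pca(b); c=f[:,:2].mean(0); q=ext(b,c,th)*1000
    e=ext(f,c,th)*1000
    print("fin",(c*1000).round(1),"n",len(f),"zf",f[:,2].mean().round(4),"th",round(th,3),"body",np.percentile(q,[1,99],axis=0).round(1).tolist(),"fin",np.ptp(e,axis=0).round(1))
E
python3 - <<'E'
from h import *
z=np.load("pics/top0.npz"); im,d=z["im"],z["d"]; w=cloud("top",d)
cassette(w,.421,-.003);cassette(w,.415,-.135);cassette(w,.400,-.245)
bar=sel(w,.46,.50,-.36,-.15,.05,.09); print("bar",bar.mean(0).round(4),bar[:,2].max(),len(bar))
bb=im[...,:].astype(int).sum(2).reshape(-1)<200; W=w.reshape(-1,3)
m=bb&(abs(W[:,0]-.475)<.025)&(abs(W[:,1]+.25)<.08)&(W[:,2]>.04); s=W[m]; print("sleeve",s.mean(0).round(4),len(s),"yaw",pca(s)-np.pi/2,np.ptp(s,axis=0))
# carrier
p=sel(w,.49,.64,-.33,-.16,.004,.034); 
th=pca(s)-np.pi/2 if pca(s)>0 else pca(s)+np.pi/2
print("th",th)
for lo,hi in ((.004,.014),(.016,.034),(.034,.06)):
    p=sel(w,.48,.65,-.34,-.15,lo,hi); q=ext(p,s[:,:2].mean(0),th)*1000; print(lo,len(p),np.percentile(q,[0,1,5,50,95,99,100],axis=0).round(1).tolist())
# dock
p=sel(w,.50,.69,-.15,.07,.019,.03); r=cv2.minAreaRect((p[:,:2]*1000).astype(np.float32)); print(r)
for x0 in (.62,.66,.7,.74,.78):
  for y0 in (-.3,-.2,-.1,0,.1):
    p=sel(w,x0,x0+.04,y0,y0+.1,-.1,.9); print(x0,y0,len(p), p[:,2].max().round(3) if len(p) else None,end=' | ')
  print()
E
```

```text
fin [421.9  -3.3] n 64 zf 0.0729 th -0.233 body [[-43.0, -14.7], [39.7, 14.8]] fin [12.1 25.8]
fin [ 416.  -134.8] n 66 zf 0.0725 th -0.098 body [[-43.0, -15.1], [39.4, 14.6]] fin [12.4 26.1]
fin [ 397.9 -246. ] n 62 zf 0.0729 th -0.01 body [[-39.4, -14.9], [42.7, 14.9]] fin [10.8 25.2]
bar [ 0.478  -0.2469  0.068 ] 0.07545331139032403 342
sleeve [ 0.4755 -0.249   0.0697] 148 yaw -3.0459197825449977 [0.01336543 0.07599261 0.01058455]
th 0.09567287104479538
0.004 1889 [[1.4, -97.5], [26.5, -66.8], [30.5, -56.4], [84.2, -4.7], [138.4, 57.1], [165.5, 70.1], [182.8, 88.6]]
0.016 420 [[36.8, -61.7], [37.5, -61.0], [38.0, -59.6], [81.3, -18.1], [129.0, 54.1], [152.5, 63.1], [163.1, 69.4]]
0.034 190 [[28.0, -73.0], [32.4, -72.2], [41.6, -70.6], [73.8, -60.6], [91.5, 66.7], [94.2, 67.3], [95.1, 67.6]]
((608.5322265625, -49.00762176513672), (185.17198181152344, 213.74099731445312), 7.666467189788818)
0.62 -0.3 628 0.008 | 0.62 -0.2 626 0.028 | 0.62 -0.1 731 0.039 | 0.62 0 636 0.053 | 0.62 0.1 502 0.281 | 
0.66 -0.3 626 0.006 | 0.66 -0.2 1068 0.132 | 0.66 -0.1 549 0.056 | 0.66 0 744 0.12 | 0.66 0.1 526 0.074 | 
0.7 -0.3 1278 0.108 | 0.7 -0.2 765 0.13 | 0.7 -0.1 1044 0.093 | 0.7 0 693 0.119 | 0.7 0.1 1328 0.473 | 
0.74 -0.3 813 0.126 | 0.74 -0.2 818 0.105 | 0.74 -0.1 665 0.1 | 0.74 0 595 0.12 | 0.74 0.1 792 0.191 | 
0.78 -0.3 726 0.165 | 0.78 -0.2 693 0.108 | 0.78 -0.1 666 0.105 | 0.78 0 550 0.299 | 0.78 0.1 2735 0.299 |
```

```bash
cat > go.py <<'E'
import sys
from h import *
# usage: go.py x y z yaw (grasp point target, mm/rad) -> shift in tool axes mm, roll
def go(x,y,z,yaw):
    s=telemetry.observe(); p=s["tool_pos"]*1000; r,pi,a=s["tool_rot"]
    d=np.array([x,y,z+159])-p; c,sn=np.cos(a),np.sin(a)
    roll=-((yaw-a+np.pi)%(2*np.pi)-np.pi)
    print("shift",round(d[0]*c+d[1]*sn,1),round(d[0]*sn-d[1]*c,1),round(-d[2],1),"roll",round(roll,3),"q6",s["qpos"][5].round(3),"gp",(p-[0,0,159]).round(1),"rot",s["tool_rot"].round(4),"t",s["time"])
if __name__=="__main__": go(*map(float,sys.argv[1:]))
E
python3 go.py 398 -246 150 1.561
python3 - <<'E'
from h import *
z=np.load("pics/top0.npz"); im,d=z["im"],z["d"]; w=cloud("top",d)
c=np.array([.5578,-.2411])
for th in (.08,.0957,.11):
    p=sel(w,.48,.65,-.34,-.15,.015,.034); q=ext(p,c,th)*1000
    m=abs(q[:,0])<36; h=np.histogram(q[m,1],bins=np.arange(-70,71,2))[0]; print(th,[(int(-70+2*i),int(k)) for i,k in enumerate(h) if k])
    if th==.0957:
        for lo,hi in ((-14,14),(-51,-23),(23,51)):
            m=(q[:,1]>lo)&(q[:,1]<hi); h=np.histogram(q[m,0],bins=np.arange(-60,61,2))[0]; print(lo,[(int(-60+2*i),int(k)) for i,k in enumerate(h) if k])
# dock rim in its frame
cd=np.array([.585,-.035]); 
for th in (.1,.13,.16):
    p=sel(w,.49,.69,-.13,.06,.019,.031); q=ext(p,cd,th)*1000; q=q[(abs(q[:,0])<85)&(abs(q[:,1])<90)]
    for k,o in ((0,1),(1,0)):
        m=abs(q[:,o])<45; h=np.histogram(q[m,k],bins=np.arange(-90,91,2))[0]; print(th,"xy"[k],[(int(-90+2*i),int(n)) for i,n in enumerate(h) if n>2])
E
```

```text
shift 322.8 -186.2 95.1 roll -1.305 q6 -0.146 gp [ 132.9 -507.8  245.1] rot [-3.1403e+00 -2.0000e-04  2.5580e-01] t 0.1
0.08 [(-62, 16), (-60, 27), (-58, 45), (-56, 1), (-24, 4), (-22, 30), (-20, 8), (14, 13), (16, 27), (50, 1), (52, 13), (54, 14)]
0.0957 [(-62, 17), (-60, 26), (-58, 44), (-56, 3), (-24, 1), (-22, 32), (-20, 10), (14, 16), (16, 24), (52, 16), (54, 13)]
-14 [(-46, 14), (-44, 10), (-42, 4), (42, 11), (44, 7), (46, 3)]
-51 [(-46, 13), (-44, 11), (-42, 2), (42, 10), (44, 7), (46, 1)]
23 [(-46, 10), (-44, 9), (-42, 8), (42, 8), (44, 7), (46, 4)]
0.11 [(-62, 16), (-60, 27), (-58, 42), (-56, 4), (-24, 2), (-22, 30), (-20, 10), (14, 16), (16, 23), (18, 1), (50, 4), (52, 11), (54, 13)]
0.1 x [(-72, 14), (-70, 29), (-68, 29), (-66, 32), (-64, 28), (-62, 10), (-60, 6), (-58, 5), (-56, 6), (54, 3), (56, 15), (58, 26), (60, 31), (62, 37), (64, 29), (66, 27), (68, 12), (70, 7), (74, 4), (82, 3)]
0.1 y [(-76, 11), (-74, 23), (-72, 26), (-70, 32), (-68, 24), (-66, 10), (66, 11), (68, 22), (70, 33), (72, 30), (74, 20), (76, 7)]
0.13 x [(-72, 6), (-70, 37), (-68, 33), (-66, 31), (-64, 24), (-62, 12), (-60, 5), (-58, 5), (-56, 3), (-54, 4), (56, 10), (58, 39), (60, 28), (62, 33), (64, 29), (66, 31), (68, 12), (70, 6)]
0.13 y [(-76, 6), (-74, 26), (-72, 29), (-70, 31), (-68, 30), (-66, 4), (66, 7), (68, 30), (70, 33), (72, 32), (74, 24)]
0.16 x [(-72, 7), (-70, 36), (-68, 32), (-66, 30), (-64, 25), (-62, 9), (-60, 5), (-58, 4), (-56, 5), (-54, 6), (56, 8), (58, 40), (60, 31), (62, 30), (64, 28), (66, 37), (68, 12), (70, 5), (82, 3), (84, 3)]
0.16 y [(-76, 5), (-74, 25), (-72, 31), (-70, 28), (-68, 36), (66, 8), (68, 29), (70, 33), (72, 31), (74, 24)]
```

```bash
python3 -m crank '[[0,36,-21,11,-0.12],[0,72,-41,22,-0.24],[0,108,-62,32,-0.36],[0,144,-83,42,-0.48],[0,180,-104,53,-0.6],[0,216,-124,64,-0.72],[0,252,-145,75,-0.84],[0,288,-166,85,-0.96],[0,310,-179,95,-1.08],[0,322.8,-186.2,95,-1.2],[0,322.8,-186.2,95,-1.305],[0,322.8,-186.2,95,-1.305]]' 30; python3 go.py 398 -246 58 1.561
python3 - <<'E'
from h import *
z=np.load("pics/top0.npz"); im,d=z["im"],z["d"]; w=cloud("top",d)
c=np.array([.5578,-.2438]); th=.0957
p=sel(w,.48,.65,-.34,-.15,.017,.034); q=ext(p,c,th)*1000
for nm,m,k in (("-x",(abs(q[:,1])<50)&(abs(q[:,0]+44)<5),1),("+x",(abs(q[:,1])<50)&(abs(q[:,0]-44)<5),1),("d-",(abs(q[:,0])<38)&(abs(q[:,1]+18.5)<4),0),("d+",(abs(q[:,0])<38)&(abs(q[:,1]-18.5)<4),0)):
    f=np.polyfit(q[m,k],q[m,1-k],1); print(nm,m.sum(),f.round(4), "yaw", round(th+(f[0] if k==0 else -f[0]),4))
cd=np.array([.5835,-.0352]); th=.145
p=sel(w,.49,.69,-.13,.06,.019,.031); q=ext(p,cd,th)*1000
for nm,m,k in (("-x",(abs(q[:,1])<60)&(abs(q[:,0]+64)<7),1),("+x",(abs(q[:,1])<60)&(abs(q[:,0]-64)<7),1),("-y",(abs(q[:,0])<55)&(abs(q[:,1]+71)<6),0),("+y",(abs(q[:,0])<55)&(abs(q[:,1]-71)<6),0)):
    f=np.polyfit(q[m,k],q[m,1-k],1); print(nm,m.sum(),f.round(4), "yaw", round(th+(f[0] if k==0 else -f[0]),4))
E
```

```text
time: 1.1
tool_pos: [0.3986, -0.2451, 0.3092]
tool_rot: [-3.141, -0.001, 1.567]
contact_force: [0.6, -0.4, 0.5]
opening: 0.0459
grip_force: 0.0
shift -0.9 -0.6 92.2 roll 0.006 q6 -0.711 gp [ 398.6 -245.1  150.2] rot [-3.1406e+00 -7.0000e-04  1.5671e+00] t 1.1
-x 90 [ 9.70000e-03 -4.30187e+01] yaw 0.086
+x 71 [3.90000e-03 4.45054e+01] yaw 0.0918
d- 38 [-2.20000e-03 -1.81021e+01] yaw 0.0935
d+ 35 [-6.80000e-03  1.88611e+01] yaw 0.0889
-x 189 [ 1.20000e-03 -6.45422e+01] yaw 0.1438
+x 226 [-5.70000e-03  6.40244e+01] yaw 0.1507
-y 157 [ 4.60000e-03 -6.98682e+01] yaw 0.1496
+y 152 [5.30000e-03 7.15666e+01] yaw 0.1503
```

```bash
python3 -m crank '[[0,-0.9,-0.6,30,0.006],[0,-0.9,-0.6,60,0.006],[0,-0.9,-0.6,82,0.006],[0,-0.9,-0.6,91,0.006],[0,-0.9,-0.6,91,0.006],[-1,-0.9,-0.6,91,0.006],[-1,-0.9,-0.6,91,0.006],[-1,-0.9,-0.6,91,0.006],[-1,-0.9,-0.6,91,0.006],[-1,-0.9,-0.6,91,0.006],[-1,-0.9,-0.6,91,0.006]]' 30; python3 go.py 398 -246 130 1.561
```

```text
time: 2.02
tool_pos: [0.3975, -0.247, 0.2192]
tool_rot: [3.141, 0.001, 1.555]
contact_force: [0.7, 0.2, 3.3]
opening: 0.0121
grip_force: 30.0
shift 1.0 0.5 -69.8 roll -0.006 q6 -0.704 gp [ 397.5 -247.    60.2] rot [3.1409e+00 7.0000e-04 1.5547e+00] t 2.0167
```

```bash
python3 -m crank '[[-1,0,0,-30,0],[-1,0,0,-60,0],[-1,0,0,-90,0],[-1,0,0,-90,0]]'; python3 go.py 561.3 -280.3 150 1.661
python3 - <<'E'
from h import *
im,d,w=snap("top","top1"); cassette(w,.398,-.246,z0=.09)
im,d,w=snap("side","side1"); print(proj("side",[.398,-.246,.15]))
E
```

```text
time: 2.35
tool_pos: [0.3985, -0.2478, 0.3137]
tool_rot: [3.134, 0.006, 1.555]
contact_force: [0.5, -1.0, -1.4]
opening: 0.0119
grip_force: 30.0
shift -29.9 163.3 4.7 roll -0.106 q6 -0.704 gp [ 398.5 -247.8  154.7] rot [3.1344 0.0061 1.5549] t 2.35h.py:19: RuntimeWarning: Mean of empty slice.
  c=p[:,:2].mean(0); a=np.linalg.svd(p[:,:2]-c,full_matrices=False)[2][0]; return np.arctan2(a[1],a[0])*(1) if a[0]>=0 else np.arctan2(-a[1],-a[0])
  ret = um.true_divide(
Traceback (most recent call last):
  File "h.py", line 26, in cassette
    th=pca(b); c=f[:,:2].mean(0); q=ext(b,c,th)*1000
  File "h.py", line 19, in pca
    c=p[:,:2].mean(0); a=np.linalg.svd(p[:,:2]-c,full_matrices=False)[2][0]; return np.arctan2(a[1],a[0])*(1) if a[0]>=0 else np.arctan2(-a[1],-a[0])
                         ~~~~~~~~~~~~~~~~~~~~~~~~~~~~~~~~~~~~~~~~~~~~~~~^^^
IndexError: index 0 is out of bounds for axis 0 with size 0
```

```bash
cat >> h.py <<'E'
def fitbox(w,c,th,hx,hy,lo,hi,tol=6,it=3):
    """box walls (centre lines at +-hx,+-hy): refine centre and yaw; only sides seen with enough points"""
    c=np.array(c,float)
    for _ in range(it):
        p=w.reshape(-1,3); p=p[(p[:,2]>lo)&(p[:,2]<hi)]; q=ext(p,c,th)*1000; off=[[],[]]; ys=[];n=[]
        for k,h,ho in ((0,hx,hy),(1,hy,hx)):
            for sgn in (-1,1):
                m=(abs(q[:,k]-sgn*h)<tol)&(abs(q[:,1-k])<ho-8); n.append(int(m.sum()))
                if m.sum()<20: continue
                f=np.polyfit(q[m,1-k],q[m,k],1); off[k].append((f[1]-sgn*h)); ys.append(-f[0] if k==0 else f[0])
        d=np.array([np.mean(o) if o else 0 for o in off]); dth=np.mean(ys) if ys else 0
        c=c+np.array([np.cos(th)*d[0]-np.sin(th)*d[1],np.sin(th)*d[0]+np.cos(th)*d[1]])/1000; th+=dth
    print("box",(c*1000).round(1),"yaw",round(th,4),"n",n,"off",[np.round(o,1).tolist() for o in off]); return c,th
E
python3 - <<'E'
from h import *
w=cloud("top",np.load("pics/top0.npz")["d"]); fitbox(w,[.558,-.2434],.09,44,18.5,.017,.034,5); fitbox(w,[.558,-.2434],.09,44,58,.017,.034,5); fitbox(w,[.5831,-.0344],.149,64,71,.019,.031,7)
w=cloud("top",np.load("pics/top1.npz")["d"]); fitbox(w,[.558,-.2434],.09,44,18.5,.017,.034,5)
im,d,w=snap("side","side1"); u=proj("side",[.398,-.246,.15])[0].astype(int); print(u)
c=im[130:260,200:400]; cv2.imwrite("pics/c1.png",cv2.resize(c[...,::-1],None,fx=4,fy=4,interpolation=cv2.INTER_CUBIC))
E
```

```text
box [ 558.  -243.4] yaw 0.0916 n [17, 10, 36, 34] off [[], [0.0, -0.0]]
box [ 558.5 -243.4] yaw 0.095 n [89, 73, 85, 26] off [[0.2, -0.2], [2.0, -2.0]]
box [583.  -34.4] yaw 0.1498 n [197, 235, 160, 156] off [[-0.3, 0.3], [0.3, -0.3]]
box [ 558.  -243.4] yaw 0.0842 n [10, 9, 25, 33] off [[], [0.0, -0.0]]
[309 134]
```

View pics/c1.png

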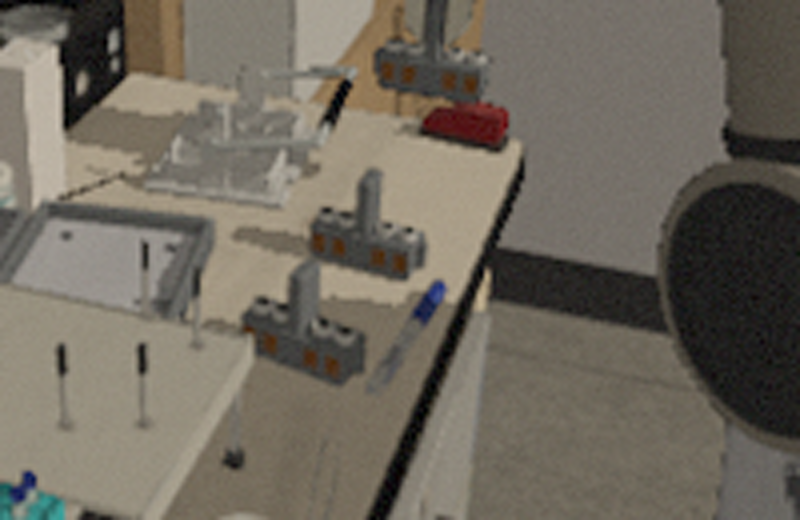

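The side crop shows the cassette held level in the grip at (430,70), with the carrier at (250,150). The tongue side is consistent with what the depth data gave. Moving over bay_1.

```bash
python3 -m crank '[[-1,-6,33,4,-0.02],[-1,-12,66,4,-0.04],[-1,-18,99,4,-0.06],[-1,-24,132,4,-0.09],[-1,-29,155,4,-0.108],[-1,-30.6,163.7,4,-0.108],[-1,-30.6,163.7,4,-0.108],[-1,-30.6,163.7,4,-0.108]]'; python3 go.py 561.7 -281 85 1.663
python3 - <<'E'
from h import *
im,d,w=snap("side","side2"); c=im[110:200,210:330]; cv2.imwrite("pics/c2.png",cv2.resize(c[...,::-1],None,fx=6,fy=6,interpolation=cv2.INTER_CUBIC))
E
```

```text
time: 3.12
tool_pos: [0.5602, -0.2799, 0.3024]
tool_rot: [-3.138, -0.002, 1.663]
contact_force: [-0.4, 0.4, -2.1]
opening: 0.0117
grip_force: 30.0
shift -1.3 1.4 58.4 roll 0.0 q6 -0.678 gp [ 560.2 -279.9  143.4] rot [-3.1382e+00 -2.5000e-03  1.6631e+00] t 3.1167
```

View pics/c2.png

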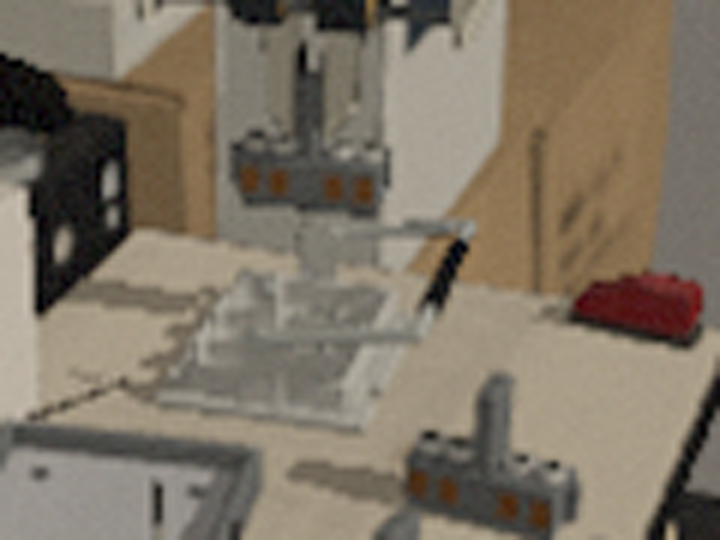

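The cassette hangs level over the bay at crop position (310,170), with its tongue end toward the slots on the left. I'll descend in steps and watch the force.

```bash
python3 -m crank '[[-1,-1.3,1.4,20,0],[-1,-1.3,1.4,40,0],[-1,-1.3,1.4,52,0],[-1,-1.3,1.4,56,0],[-1,-1.3,1.4,58,0],[-1,-1.3,1.4,58,0],[-1,-1.3,1.4,61,0],[-1,-1.3,1.4,64,0],[-1,-1.3,1.4,67,0],[-1,-1.3,1.4,67,0]]'; python3 go.py 561.7 -281 69 1.663
```

```text
time: 4.0
tool_pos: [0.562, -0.2813, 0.2374]
tool_rot: [-3.141, -0.0, 1.663]
contact_force: [0.4, 0.3, -1.3]
opening: 0.0119
grip_force: 30.0
shift 0.3 -0.3 9.4 roll -0.0 q6 -0.678 gp [ 562.  -281.3   78.4] rot [-3.1411e+00 -2.0000e-04  1.6628e+00] t 4.0
```

```bash
python3 -m crank '[[-1,0,0,3,0],[-1,0,0,6,0],[-1,0,0,8,0],[-1,0,0,10,0],[-1,0,0,10.5,0],[-1,0,0,10.5,0]]'; python3 go.py 561.7 -281 69 1.663
```

```text
time: 4.5
tool_pos: [0.5622, -0.2814, 0.2273]
tool_rot: [3.141, 0.0, 1.663]
contact_force: [-0.7, -0.3, -1.0]
opening: 0.0114
grip_force: 30.0
shift 0.5 -0.4 -0.7 roll -0.0 q6 -0.678 gp [ 562.2 -281.4   68.3] rot [3.1415e+00 2.0000e-04 1.6628e+00] t 4.5
```

```bash
python3 -m crank '[[0,0,0,0,0],[0,0,0,0,0],[0,0,0,0,0],[0,0,0,0,0],[0,0,0,-30,0],[0,0,0,-65,0],[0,0,0,-85,0],[0,0,0,-85,0]]'; python3 - <<'E'
from h import *; from go import go
im,d,w=snap("top","top2"); cassette(w,.4219,-.0033); cassette(w,.416,-.1348)
fitbox(w,[.5583,-.2434],.092,44,18.5,.017,.034,5)
go(416,-134.8,150,-.098+np.pi/2)
im,d,w=snap("side","side3"); 
W=w.reshape(-1,3); p=sel(w,.5,.63,-.32,-.24,.03,.1)
h=np.histogram(p[:,2],bins=np.arange(.03,.1,.005))[0]; print(h)
f=sel(w,.54,.59,-.31,-.25,.06,.09); print("fin top",f.max(0),f.mean(0))
E
```

```text
time: 5.17
tool_pos: [0.5631, -0.2819, 0.3178]
tool_rot: [3.134, 0.006, 1.663]
contact_force: [0.7, -0.5, 0.4]
opening: 0.0456
grip_force: 0.0h.py:19: RuntimeWarning: Mean of empty slice.
  c=p[:,:2].mean(0); a=np.linalg.svd(p[:,:2]-c,full_matrices=False)[2][0]; return np.arctan2(a[1],a[0])*(1) if a[0]>=0 else np.arctan2(-a[1],-a[0])
  ret = um.true_divide(
Traceback (most recent call last):
  File "h.py", line 26, in cassette
    th=pca(b); c=f[:,:2].mean(0); q=ext(b,c,th)*1000
  File "h.py", line 19, in pca
    c=p[:,:2].mean(0); a=np.linalg.svd(p[:,:2]-c,full_matrices=False)[2][0]; return np.arctan2(a[1],a[0])*(1) if a[0]>=0 else np.arctan2(-a[1],-a[0])
                         ~~~~~~~~~~~~~~~~~~~~~~~~~~~~~~~~~~~~~~~~~~~~~~~^^^
IndexError: index 0 is out of bounds for axis 0 with size 0
```

```bash
sed -i 's/^    th=pca(b); c=f/    if len(f)<8 or len(b)<30: print("not seen",len(f),len(b)); return\n    th=pca(b); c=f/' h.py; python3 - <<'E'
from h import *
z=np.load("pics/top2.npz"); cv2.imwrite("pics/t2.png",cv2.resize(z["im"][90:290,180:420,::-1],None,fx=3,fy=3))
E
```

```text
(no output)
```

View pics/t2.png

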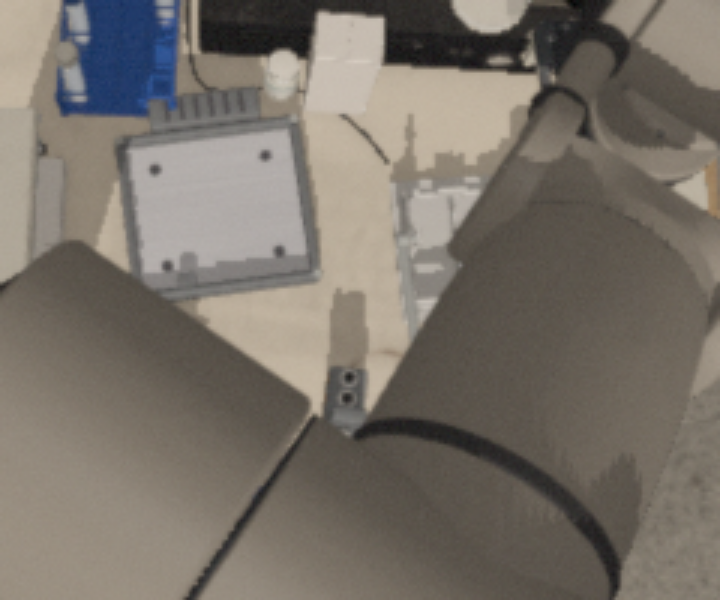

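The arm hides A in the top view and B is half visible at (345,390), unmoved. I'll use the side view for these checks.

```bash
python3 - <<'E'
from h import *; from go import go
im,d,w=snap("side","side3")
for x,y,z0 in ((.4219,-.0033,0),(.416,-.1348,0),(.5617,-.2802,.008)): cassette(w,x,y,.05,z0)
w0=cloud("side",np.load("pics/side0.npz")["d"])
for x,y,z0 in ((.4219,-.0033,0),(.416,-.1348,0)): cassette(w0,x,y,.05,z0)
go(416,-134.8,150,-.098+np.pi/2)
E
```

```text
fin [421.    1.8] n 42 zf 0.0707 th -0.179 body [[-42.3, -15.0], [39.5, 13.9]] fin [12.3 26.2]
fin [ 415.5 -128.9] n 31 zf 0.0706 th -0.051 body [[-43.6, -15.6], [39.6, 12.7]] fin [11.1 24.1]
fin [ 560.8 -275.1] n 21 zf 0.0785 th 0.345 body [[-50.4, -29.2], [43.4, 20.3]] fin [13.1 20.8]
fin [421.3   1.8] n 43 zf 0.0702 th -0.178 body [[-43.4, -15.6], [39.7, 13.7]] fin [10.7 23.8]
fin [ 415.5 -128.9] n 31 zf 0.0706 th -0.049 body [[-44.1, -14.1], [39.0, 13.7]] fin [10.7 26. ]
shift 159.4 -132.0 4.0 roll 0.19 q6 -0.678 gp [ 562.1 -281.4  154. ] rot [3.1402e+00 1.2000e-03 1.6628e+00] t 5.2667
```

C sits in bay_1 with its fin height 8 mm above the bench reading, so it is seated. A and B have not moved. Next is B.

```bash
python3 -m crank '[[0,30,-25,1,0.04],[0,60,-50,2,0.08],[0,90,-75,3,0.12],[0,120,-100,4,0.16],[0,145,-121,4,0.19],[0,159.4,-132,4,0.19],[0,159.4,-132,4,0.19],[0,159.4,-132,4,0.19]]'; python3 go.py 416 -134.8 60 1.473
```

```text
time: 5.93
tool_pos: [0.4157, -0.1343, 0.3076]
tool_rot: [-3.141, -0.0, 1.474]
contact_force: [0.3, 0.0, 0.2]
opening: 0.0459
grip_force: 0.0
shift -0.4 0.3 88.6 roll 0.001 q6 -0.391 gp [ 415.7 -134.3  148.6] rot [-3.1405e+00 -3.0000e-04  1.4738e+00] t 5.9333
```

```bash
python3 -m crank '[[0,-0.4,0.3,30,0],[0,-0.4,0.3,60,0],[0,-0.4,0.3,82,0],[0,-0.4,0.3,89,0],[0,-0.4,0.3,89,0],[-1,-0.4,0.3,89,0],[-1,-0.4,0.3,89,0],[-1,-0.4,0.3,89,0],[-1,-0.4,0.3,89,0],[-1,-0.4,0.3,89,0]]'; python3 go.py 416 -134.8 150 1.473; python3 -m crank '[[-1,0,0,-30,0],[-1,0,0,-60,0],[-1,0,0,-88,0],[-1,0,0,-88,0],[-1,0,0,-88,0]]'; python3 go.py 558.3 -243.4 148 -1.4786
```

```text
time: 6.77
tool_pos: [0.4165, -0.1353, 0.22]
tool_rot: [3.14, 0.001, 1.473]
contact_force: [-0.5, -0.5, -0.5]
opening: 0.0171
grip_force: 0.0
shift 0.5 -0.6 -89.0 roll -0.0 q6 -0.391 gp [ 416.5 -135.3   61. ] rot [3.1400e+00 8.0000e-04 1.4729e+00] t 6.7667
time: 7.18
tool_pos: [0.4165, -0.1353, 0.3087]
tool_rot: [3.138, 0.002, 1.473]
contact_force: [1.0, -0.1, -1.0]
opening: 0.0119
grip_force: 29.9
shift -93.8 151.7 1.7 roll 2.952 q6 -0.391 gp [ 416.5 -135.3  149.7] rot [3.1376e+00 1.7000e-03 1.4729e+00] t 7.1833
```

The grip only closed during the lift, so I need to check where on the fin it holds.

```bash
python3 - <<'E'
from h import *
im,d,w=snap("side","side4"); u,v=proj("side",[.4165,-.135,.11])[0].astype(int); print(u,v)
p=sel(w,.36,.47,-.17,-.10,.02,.2); h=np.histogram(p[:,2],bins=np.arange(.02,.2,.01))[0]; print(h)
b=sel(w,.35,.48,-.18,-.10,.06,.13); print(b.min(0),b.max(0))
cv2.imwrite("pics/s4.png",cv2.resize(im[max(v-60,0):v+60,u-80:u+80,::-1],None,fx=4,fy=4))
E
```

```text
292 162
[  0   0   0   0   3  61  92 118 130  21  20  34  61  54  61  63  42]
[ 0.3729357  -0.17770616  0.06481771] [ 0.47737415 -0.11480818  0.12880649]
```

View pics/s4.png

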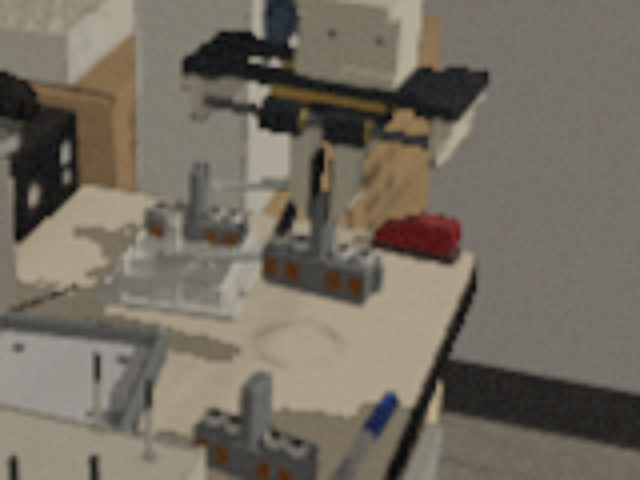

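B is held only by the top of its fin, with the body about 20 mm lower than intended (crop 320,265). I'll set it back down and re-grip it deeper.

```bash
python3 - <<'E'
from h import *
for f,x,y in (("side1",.398,-.246),("side4",.4165,-.135)):
    w=cloud("side",np.load(f"pics/{f}.npz")["d"]); 
    for s in (-1,1):
        b=sel(w,x+s*.025-.012,x+s*.025+.012,y-.03,y+.03,.06,.14); print(f,s,np.percentile(b[:,2],[1,5,50,95]).round(4))
E
python3 -m crank '[[-1,0,0,15,0],[-1,0,0,30,0],[-1,0,0,45,0],[-1,0,0,55,0],[-1,0,0,60,0],[-1,0,0,63,0],[-1,0,0,65,0],[-1,0,0,65,0]]'; python3 go.py 416.5 -135.3 60 1.473
```

```text
side1 -1 [0.0913 0.0939 0.1154 0.1274]
side1 1 [0.0917 0.0938 0.1154 0.1281]
side4 -1 [0.0709 0.0735 0.0956 0.1066]
side4 1 [0.0717 0.0738 0.097  0.108 ]
time: 7.9
tool_pos: [0.4163, -0.1352, 0.2419]
tool_rot: [-3.141, -0.0, 1.473]
contact_force: [0.0, 0.4, -1.0]
opening: 0.0116
grip_force: 29.9
shift -0.1 0.2 22.9 roll -0.0 q6 -0.391 gp [ 416.3 -135.2   82.9] rot [-3.1410e+00 -2.0000e-04  1.4728e+00] t 7.9
```

```bash
python3 -m crank '[[-1,0,0,3,0],[-1,0,0,5,0],[-1,0,0,7,0],[-1,0,0,7.5,0],[-0.4,0,0,7.5,0],[-0.4,0,0,7.5,0],[-0.4,0,0,7.5,0],[-0.4,0,0,7.5,0]]'; python3 go.py 416.5 -135.3 60 1.473
python3 -m crank '[[-0.4,0,0,8,0],[-0.4,0,0,15,0],[-0.4,0,0,15,0],[-1,0,0,15,0],[-1,0,0,15,0],[-1,0,0,15,0],[-1,0,0,15,0],[-1,0,0,15,0],[-1,0,0,15,0],[-1,0,0,15,0]]';python3 go.py 416.5 -135.3 60 1.473
```

```text
time: 8.57
tool_pos: [0.4163, -0.1352, 0.2347]
tool_rot: [-3.142, 0.0, 1.473]
contact_force: [-0.1, -0.1, -0.2]
opening: 0.0272
grip_force: 0.0
shift -0.1 0.2 15.7 roll -0.0 q6 -0.391 gp [ 416.3 -135.2   75.7] rot [-3.1416e+00  1.0000e-04  1.4728e+00] t 8.5667
time: 9.4
tool_pos: [0.4163, -0.1352, 0.2198]
tool_rot: [3.141, 0.0, 1.473]
contact_force: [-0.1, -0.4, -0.7]
opening: 0.012
grip_force: 30.0
shift -0.1 0.2 0.8 roll -0.0 q6 -0.391 gp [ 416.3 -135.2   60.8] rot [3.1415e+00 1.0000e-04 1.4728e+00] t 9.4
```

```bash
python3 -m crank '[[-1,0,0,-30,0],[-1,0,0,-60,0.1],[-1,0,0,-90,0.22],[-1,0,0,-100,0.34],[-1,-10,16,-100,0.46],[-1,-20,32,-100,0.58],[-1,-30,48,-100,0.7],[-1,-40,64,-100,0.82],[-1,-50,80,-100,0.94],[-1,-60,96,-100,1.06],[-1,-65,104,-100,1.18],[-1,-65,104,-100,1.18]]'; python3 go.py 558.3 -243.2 160 -1.4786
python3 - <<'E'
from h import *
im,d,w=snap("side","side5"); cassette(w,.4219,-.0033,.05)
w=snap("top","top5")[2];fitbox(w,[.5583,-.2434],.092,44,18.5,.017,.034,5)
E
```

```text
time: 10.4
tool_pos: [0.5145, -0.2112, 0.3194]
tool_rot: [3.141, -0.001, 0.288]
contact_force: [-0.3, -0.0, -0.4]
opening: 0.0121
grip_force: 30.0
shift 32.9 43.1 0.4 roll 1.766 q6 0.756 gp [ 514.5 -211.2  160.4] rot [ 3.1407e+00 -6.0000e-04  2.8790e-01] t 10.4
fin [421.1   1.9] n 42 zf 0.0706 th -0.183 body [[-42.2, -15.7], [39.7, 14.0]] fin [12.8 24.9]
box [ 558.3 -243.4] yaw 0.092 n [0, 0, 0, 0] off [[], []]
```

```bash
python3 -m crank '[[-1,0,0,0,0.12],[-1,0,0,0,0.24],[-1,0,0,0,0.36],[-1,0,0,0,0.48],[-1,0,0,0,0.6],[-1,0,0,0,0.72],[-1,0,0,0,0.84],[-1,0,0,0,0.96],[-1,0,0,0,1.08],[-1,0,0,0,1.2],[-1,0,0,0,1.32],[-1,0,0,0,1.44]]'; python3 go.py 558.3 -243.2 160 -1.4786;
```

```text
time: 11.5
tool_pos: [0.5127, -0.2093, 0.3198]
tool_rot: [3.141, 0.001, -1.149]
contact_force: [-0.5, 1.1, -0.8]
opening: 0.0123
grip_force: 30.0
shift 49.6 -27.8 0.8 roll 0.33 q6 2.194 gp [ 512.7 -209.3  160.8] rot [ 3.1410e+00  7.0000e-04 -1.1489e+00] t 11.5
```

```bash
python3 -m crank '[[-1,10,-5,0,0.11],[-1,25,-14,0,0.22],[-1,45,-25,0,0.33],[-1,49.6,-27.8,0,0.33],[-1,49.6,-27.8,0,0.33],[-1,49.6,-27.8,0,0.33]]'; python3 go.py 558.3 -243.2 80 -1.4786
python3 - <<'E'
from h import *
im,d,w=snap("side","side6"); p=sel(w,.44,.62,-.35,-.15,.004,.032)
w0=cloud("side",np.load("pics/side3.npz")["d"])
for W in (w0,w):
    f=sel(W,.53,.60,-.31,-.25,.062,.09); print("C fin",f.mean(0).round(4),len(f))
    s=sel(W,.44,.5,-.24,-.19,.055,.085); print("bar end",s.mean(0).round(4),len(s))
b=sel(w,.49,.63,-.27,-.20,.088,.15); print("held",b.min(0),np.percentile(b[:,2],[1,50]))
E
```

```text
time: 12.0
tool_pos: [0.5584, -0.2432, 0.3193]
tool_rot: [3.14, 0.001, -1.473]
contact_force: [0.6, 0.6, -0.9]
opening: 0.0116
grip_force: 30.0
shift -0.0 0.1 80.3 roll 0.005 q6 2.507 gp [ 558.4 -243.2  160.3] rot [ 3.1401e+00  1.2000e-03 -1.4732e+00] t 12.0
C fin [ 0.5605 -0.274   0.0739] 35
bar end [ 0.4721 -0.2162  0.0672] 33
C fin [ 0.5595 -0.2691  0.0705] 23
bar end [ 0.4724 -0.2176  0.0674] 33
held [ 0.51786273 -0.25700152  0.0977787 ] [0.09918372 0.12305007]
```

Carrier and held cassette check out (bar end unmoved, cassette bottom at about 99 mm). Inserting into bay_2.

```bash
python3 -m crank '[[-1,0,0,30,0.005],[-1,0,0,60,0.005],[-1,0,0,72,0.005],[-1,0,0,75,0.005],[-1,0,0,78,0.005],[-1,0,0,81,0.005],[-1,0,0,83,0.005],[-1,0,0,83,0.005]]'; python3 -m crank '[[-1,0,0,3,0],[-1,0,0,6,0],[-1,0,0,8,0],[-1,0,0,8,0],[-1,0,0,8,0]]'; python3 go.py 558.3 -243.2 69 -1.4786
```

```text
time: 12.72
tool_pos: [0.5593, -0.2438, 0.2374]
tool_rot: [-3.141, -0.001, -1.482]
contact_force: [-0.4, 0.9, 0.1]
opening: 0.0119
grip_force: 30.0
time: 13.13
tool_pos: [0.5592, -0.2439, 0.2285]
tool_rot: [3.141, 0.0, -1.482]
contact_force: [-0.6, 0.3, -0.3]
opening: 0.012
grip_force: 30.0
shift -0.7 0.8 0.5 roll -0.004 q6 2.516 gp [ 559.2 -243.9   69.5] rot [ 3.1413e+00  1.0000e-04 -1.4822e+00] t 13.1333
```

```bash
python3 -m crank '[[-1,0,0,0.5,0],[0,0,0,0.5,0],[0,0,0,0.5,0],[0,0,0,0.5,0],[0,0,0,0.5,0],[0,0,0,-30,0],[0,0,0,-65,0],[0,0,0,-90,0],[0,0,0,-90,0]]'; python3 go.py 421.9 -3.3 155 1.338
python3 - <<'E'
from h import *
im,d,w=snap("side","side7"); cassette(w,.4219,-.0033,.05)
for y in (-.2802,-.2434):
    f=sel(w,.53,.60,y-.015,y+.02,.075,.09); print("fin",f.mean(0).round(4),len(f),f[:,2].max())
cv2.imwrite("pics/s7.png",cv2.resize(im[110:220,200:340,::-1],None,fx=5,fy=5))
E
```

```text
time: 13.88
tool_pos: [0.5603, -0.2444, 0.325]
tool_rot: [-3.133, -0.006, -1.482]
contact_force: [0.5, -0.4, -0.0]
opening: 0.046
grip_force: 0.0
shift -252.4 116.5 11.0 roll -2.82 q6 2.516 gp [ 560.3 -244.4  166. ] rot [-3.1328 -0.0064 -1.4821] t 13.8833
fin [421.1   2. ] n 42 zf 0.0706 th -0.181 body [[-43.1, -17.6], [39.5, 14.5]] fin [11.7 23.8]
fin [ 0.5615 -0.2758  0.0796] 16 0.08225938899923563
fin [ 0.5591 -0.2342  0.0797] 17 0.0821055192977578
```

View pics/s7.png

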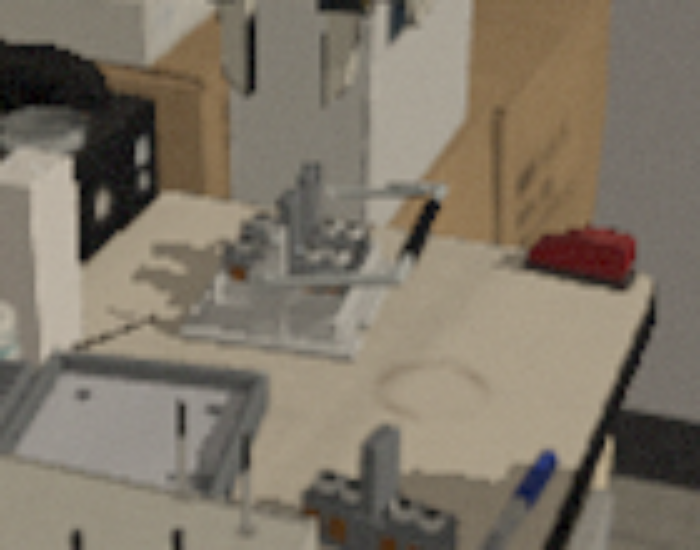

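Both cassettes sit level in the carrier at crop (310,235), with fin tops at 82 mm. A is unmoved at (380,490). Now A.

```bash
python3 -m crank '[[0,-30,14,0,-0.12],[0,-60,28,0,-0.24],[0,-90,42,2,-0.36],[0,-120,55,4,-0.48],[0,-150,69,6,-0.6],[0,-180,83,8,-0.72],[0,-210,97,10,-0.84],[0,-235,108,11,-0.96],[0,-252.4,116.5,11,-1.08],[0,-252.4,116.5,11,-1.2],[0,-252.4,116.5,11,-1.32],[0,-252.4,116.5,11,-1.44]]';python3 -m crank '[[0,0,0,0,-0.12],[0,0,0,0,-0.24],[0,0,0,0,-0.36],[0,0,0,0,-0.48],[0,0,0,0,-0.6],[0,0,0,0,-0.72],[0,0,0,0,-0.84],[0,0,0,0,-0.96],[0,0,0,0,-1.08],[0,0,0,0,-1.2],[0,0,0,0,-1.32],[0,0,0,0,-1.38]]'; python3 go.py 421.9 -3.3 60 1.338
```

```text
time: 14.93
tool_pos: [0.4202, -0.0022, 0.3068]
tool_rot: [-3.141, 0.002, -0.035]
contact_force: [-0.9, -0.0, 0.0]
opening: 0.0457
grip_force: 0.0
time: 15.93
tool_pos: [0.4203, -0.0027, 0.3067]
tool_rot: [-3.139, 0.0, 1.344]
contact_force: [-0.3, 0.2, -0.1]
opening: 0.0459
grip_force: 0.0
shift -0.3 1.7 87.7 roll 0.006 q6 0.038 gp [420.3  -2.7 147.7] rot [-3.1394e+00  2.0000e-04  1.3440e+00] t 15.9333
```

```bash
python3 -m crank '[[0,-0.3,1.7,30,0.006],[0,-0.3,1.7,60,0.006],[0,-0.3,1.7,80,0.006],[0,-0.3,1.7,88,0.006],[0,-0.3,1.7,88,0.006],[-1,-0.3,1.7,88,0.006],[-1,-0.3,1.7,88,0.006],[-1,-0.3,1.7,88,0.006],[-1,-0.3,1.7,88,0.006],[-1,-0.3,1.7,88,0.006],[-1,-0.3,1.7,88,0.006],[-1,-0.3,1.7,88,0.006]]'; python3 -m crank '[[-1,0,0,0,0],[-1,0,0,0,0],[-1,0,0,0,0]]'; python3 go.py 421.9 -3.3 160 1.338
```

```text
time: 16.93
tool_pos: [0.4225, -0.0034, 0.2202]
tool_rot: [3.141, 0.0, 1.332]
contact_force: [-2.3, 0.9, 6.7]
opening: 0.0118
grip_force: 30.0
time: 17.18
tool_pos: [0.4225, -0.0034, 0.2202]
tool_rot: [3.141, 0.0, 1.332]
contact_force: [-0.9, -0.0, 6.6]
opening: 0.0116
grip_force: 30.0
shift 0.0 -0.6 -98.8 roll -0.006 q6 0.049 gp [422.5  -3.4  61.2] rot [3.1408e+00 1.0000e-04 1.3319e+00] t 17.1833
```

```bash
python3 -m crank '[[-1,0,0,-30,0],[-1,0,0,-60,0.1],[-1,0,0,-90,0.22],[-1,0,0,-99,0.34],[-1,0,0,-99,0.46],[-1,0,0,-99,0.58],[-1,0,0,-99,0.7],[-1,0,0,-99,0.82],[-1,0,0,-99,0.94],[-1,0,0,-99,1.06],[-1,0,0,-99,1.18],[-1,0,0,-99,1.3]]'; python3 -m crank '[[-1,0,0,0,0.12],[-1,0,0,0,0.24],[-1,0,0,0,0.36],[-1,0,0,0,0.48],[-1,0,0,0,0.6],[-1,0,0,0,0.72],[-1,0,0,0,0.84],[-1,0,0,0,0.96],[-1,0,0,0,1.08],[-1,0,0,0,1.2],[-1,0,0,0,1.2]]'; python3 go.py 554.9 -206.4 160 -1.4786
python3 - <<'E'
from h import *
im,d,w=snap("side","side8"); 
for y in (-.2802,-.2434):
    f=sel(w,.53,.60,y-.015,y+.02,.075,.09); print("fin",f.mean(0).round(4),len(f))
s=sel(w,.44,.5,-.24,-.19,.055,.085); print("bar end",s.mean(0).round(4),len(s))
im,d,w=snap("top","top8");fitbox(w,[.5583,-.2434],.092,44,18.5,.017,.034,5)
bar=sel(w,.44,.52,-.36,-.15,.06,.09); print("bar",bar.mean(0).round(4),len(bar))
E
```

```text
time: 18.18
tool_pos: [0.4222, -0.0034, 0.3185]
tool_rot: [-3.142, 0.0, 0.026]
contact_force: [-0.0, -0.1, -1.5]
opening: 0.0119
grip_force: 30.0
time: 19.1
tool_pos: [0.4222, -0.0034, 0.3185]
tool_rot: [3.141, 0.0, -1.173]
contact_force: [-0.4, 0.7, -1.4]
opening: 0.0118
grip_force: 30.0
shift 238.6 -43.6 -0.5 roll 0.306 q6 2.553 gp [422.2  -3.4 159.5] rot [ 3.1412e+00  2.0000e-04 -1.1725e+00] t 19.1
fin [ 0.5625 -0.269   0.0794] 10
fin [ 0.56   -0.2424  0.0787] 4
bar end [nan nan nan] 0
box [ 558.5 -245.5] yaw 0.0851 n [18, 7, 71, 76] off [[], [-0.7, 0.7]]
bar [ 0.4816 -0.2489  0.0675] 384<stdin>:5: RuntimeWarning: Mean of empty slice.
  ret = um.true_divide(
```

```bash
cat >> h.py <<'E'
def sleeve(im,w,x=.475,y=-.25):
    b=im.astype(int).sum(2).reshape(-1)<200; W=w.reshape(-1,3)
    m=b&(abs(W[:,0]-x)<.05)&(abs(W[:,1]-y)<.08)&(W[:,2]>.045)&(W[:,2]<.16); s=W[m]
    if len(s)<20: print("sleeve not seen",len(s)); return
    a=pca(s); a=a-np.pi/2 if a>0 else a+np.pi/2; print("sleeve",s.mean(0).round(4),len(s),"yaw",round(a,4),np.ptp(s,axis=0).round(3))
E
python3 - <<'E'
from h import *
for f in ("top0","top5","top8"):
    z=np.load(f"pics/{f}.npz"); w=cloud("top",z["d"]); print(f); sleeve(z["im"],w)
    p=sel(w,.52,.62,-.33,-.17,.077,.09); print(len(p))
    if f=="top8":
        for y0,y1 in ((-.30,-.262),(-.262,-.22)):
            q=p[(p[:,1]>y0)&(p[:,1]<y1)]; print(q.mean(0).round(4),len(q),np.ptp(q,axis=0))
        cv2.imwrite("pics/t8.png",cv2.resize(z["im"][120:260,230:400,::-1],None,fx=4,fy=4))
E
```

```text
top0
sleeve [ 0.4755 -0.249   0.0697] 148 yaw 0.0957 [0.013 0.076 0.011]
16
top5
sleeve not seen 0
0
top8
sleeve [ 0.4756 -0.2502  0.07  ] 133 yaw 0.0898 [0.013 0.075 0.009]
134
[ 0.5621 -0.28    0.0809] 56 [0.01269948 0.02285858 0.00865123]
[ 0.5591 -0.2413  0.0811] 60 [0.01259304 0.02408433 0.00858588]
```

View pics/t8.png

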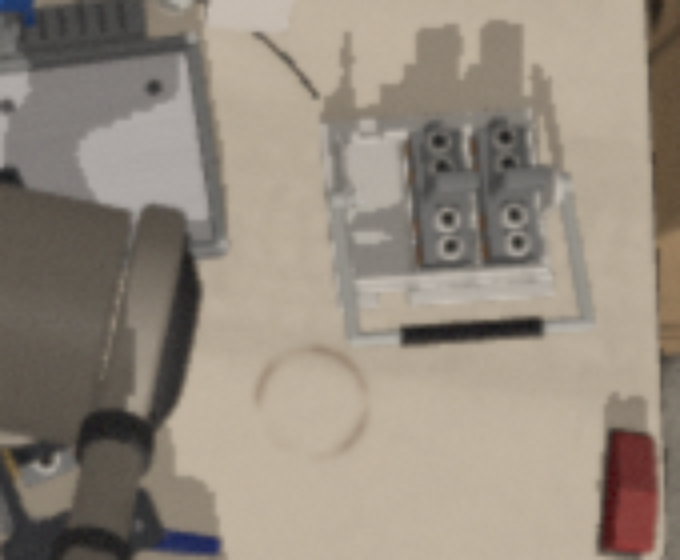

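The carrier is unmoved, with both cassettes seated in the middle and right bays at crop (440,190) and (510,190). The left bay is free. Moving A over bay_3.

```bash
python3 -m crank '[[-1,35,-6.5,0,0.04],[-1,70,-13,0,0.08],[-1,105,-19,0,0.13],[-1,140,-26,0,0.18],[-1,175,-32,0,0.23],[-1,205,-38,0,0.28],[-1,228,-42,0,0.306],[-1,238.6,-43.6,0,0.306],[-1,238.6,-43.6,0,0.306],[-1,238.6,-43.6,0,0.306]]'; python3 go.py 555 -206.5 80 -1.4806
python3 - <<'E'
from h import *
im,d,w=snap("side","side9"); b=sel(w,.49,.62,-.24,-.16,.085,.15); print("held",b.min(0),b.max(0),np.percentile(b[:,2],[1,50]))
s=sel(w,.44,.5,-.24,-.19,.055,.085); print("bar end",s.mean(0).round(4),len(s))
E
```

```text
time: 20.03
tool_pos: [0.5557, -0.206, 0.318]
tool_rot: [3.14, 0.001, -1.473]
contact_force: [0.5, 0.2, -1.1]
opening: 0.0119
grip_force: 30.0
shift 0.5 0.8 79.0 roll 0.008 q6 2.559 gp [ 555.7 -206.   159. ] rot [ 3.1404e+00  9.0000e-04 -1.4726e+00] t 20.0333
held [ 0.51500051 -0.22282113  0.08636468] [ 0.60177123 -0.18211304  0.14970504] [0.09711706 0.12159214]
bar end [ 0.4724 -0.2171  0.0672] 32
```

```bash
python3 -m crank '[[-1,0.5,0.3,30,0.004],[-1,0.5,0.3,60,0.004],[-1,0.5,0.3,70,0.004],[-1,0.5,0.3,74,0.004],[-1,0.5,0.3,77,0.004],[-1,0.5,0.3,80,0.004],[-1,0.5,0.3,82,0.004],[-1,0.5,0.3,82,0.004]]'; python3 -m crank '[[-1,0,0,3,0],[-1,0,0,6,0],[-1,0,0,7.5,0],[-1,0,0,7.5,0],[-1,0,0,7.5,0]]'; python3 go.py 555 -206.5 69 -1.4786
```

```text
time: 20.75
tool_pos: [0.5559, -0.2064, 0.2375]
tool_rot: [-3.14, -0.001, -1.478]
contact_force: [-0.3, -0.1, -1.0]
opening: 0.0118
grip_force: 30.0
time: 21.17
tool_pos: [0.5557, -0.2064, 0.2291]
tool_rot: [3.141, 0.0, -1.478]
contact_force: [-0.9, 0.4, -1.1]
opening: 0.0119
grip_force: 30.0
shift 0.0 0.7 1.1 roll 0.0 q6 2.564 gp [ 555.7 -206.4   70.1] rot [ 3.1414e+00  1.0000e-04 -1.4782e+00] t 21.1667
```

```bash
python3 -m crank '[[-1,0,0,1,0],[0,0,0,1,0],[0,0,0,1,0],[0,0,0,1,0],[0,0,0,1,0],[0,0,0,-30,0],[0,0,0,-65,0],[0,0,0,-95,0],[0,0,0,-95,0]]'; python3 go.py 475.8 -250.9 160 1.661
```

```text
time: 21.92
tool_pos: [0.557, -0.207, 0.331]
tool_rot: [-3.132, -0.007, -1.478]
contact_force: [1.3, -0.1, 0.7]
opening: 0.0454
grip_force: 0.0
shift 36.2 84.9 12.0 roll -3.139 q6 2.564 gp [ 557. -207.  172.] rot [-3.1316 -0.0066 -1.4781] t 21.9167
```

```bash
python3 -m crank '[[0,-30,21,0,-0.12],[0,-60,43,0,-0.24],[0,-90,64,0,-0.36],[0,-120,86,0,-0.48],[0,-150,107,0,-0.6],[0,-158,113,0,-0.72],[0,-158,113,0,-0.84],[0,-158,113,0,-0.96],[0,-158,113,0,-1.08],[0,-158,113,0,-1.2],[0,-158,113,0,-1.32],[0,-158,113,0,-1.44]]';python3 -m crank '[[0,0,0,0,-0.12],[0,0,0,0,-0.24],[0,0,0,0,-0.36],[0,0,0,0,-0.48],[0,0,0,0,-0.6],[0,0,0,0,-0.72],[0,0,0,0,-0.84],[0,0,0,0,-0.96],[0,0,0,0,-1.08],[0,0,0,0,-1.2],[0,0,0,0,-1.32],[0,0,0,0,-1.44]]'
python3 - <<'E'
from h import *; from go import go
go(475.8,-250.9,130,1.661)
im,d,w=snap("top","top10"); sleeve(im,w)
p=sel(w,.52,.62,-.33,-.17,.077,.09)
for y0,y1 in ((-.30,-.262),(-.262,-.225),(-.225,-.18)):
    q=p[(p[:,1]>y0)&(p[:,1]<y1)]; print(q.mean(0).round(4),len(q),np.ptp(q,axis=0).round(4))
cv2.imwrite("pics/t10.png",cv2.resize(im[130:220,290:400,::-1],None,fx=6,fy=6))
E
```

```text
time: 22.92
tool_pos: [0.4285, -0.0595, 0.3241]
tool_rot: [3.141, -0.0, -0.032]
contact_force: [-0.5, -0.4, -0.0]
opening: 0.0458
grip_force: 0.0
time: 23.92
tool_pos: [0.4285, -0.0595, 0.3241]
tool_rot: [3.141, 0.0, 1.408]
contact_force: [-0.8, 0.6, -0.3]
opening: 0.046
grip_force: 0.0
shift -181.2 77.7 35.1 roll -0.253 q6 -0.152 gp [428.5 -59.5 165.1] rot [3.1415e+00 1.0000e-04 1.4077e+00] t 23.9167
sleeve [ 0.4756 -0.2495  0.0699] 130 yaw 0.0909 [0.013 0.075 0.009]
[ 0.5621 -0.2802  0.081 ] 56 [0.0129 0.0235 0.0082]
[ 0.5591 -0.2414  0.0814] 61 [0.0127 0.0244 0.0093]
[ 0.5545 -0.2005  0.082 ] 72 [0.0199 0.0362 0.01  ]
```

View pics/t10.png

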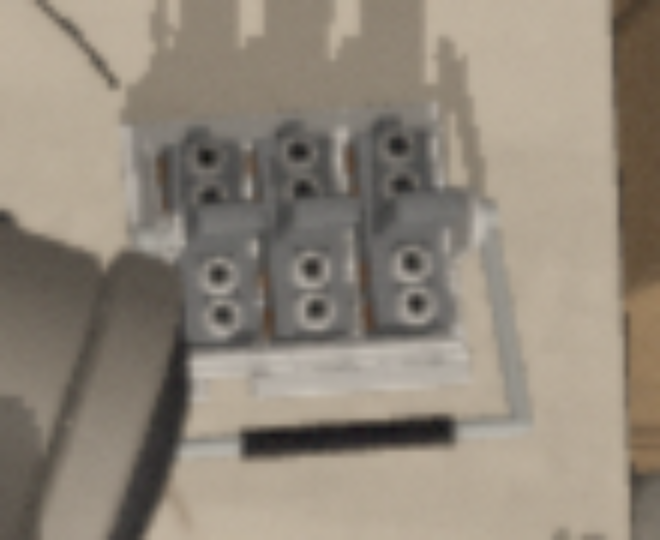

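All three cassettes are in their bays with tongues at the slotted end (top, row ~130), and the sleeve is at crop (350,435). Going to the handle bar.

```bash
python3 -m crank '[[0,-36,15,6,-0.05],[0,-72,30,12,-0.1],[0,-108,45,18,-0.15],[0,-144,60,25,-0.2],[0,-170,72,32,-0.25],[0,-181.2,77.7,35,-0.253],[0,-181.2,77.7,35,-0.253],[0,-181.2,77.7,35,-0.253]]'; python3 go.py 475.8 -250.5 68 1.661
```

```text
time: 24.63
tool_pos: [0.4744, -0.2508, 0.2887]
tool_rot: [-3.14, -0.001, 1.651]
contact_force: [-0.3, 0.2, 0.5]
opening: 0.046
grip_force: 0.0
shift 0.2 1.4 61.7 roll -0.01 q6 -0.71 gp [ 474.4 -250.8  129.7] rot [-3.1405e+00 -1.3000e-03  1.6515e+00] t 24.6333
```

```bash
python3 -m crank '[[0,0.2,1.4,30,-0.01],[0,0.2,1.4,52,-0.01],[0,0.2,1.4,62,-0.01],[0,0.2,1.4,62,-0.01],[-1,0.2,1.4,62,-0.01],[-1,0.2,1.4,62,-0.01],[-1,0.2,1.4,62,-0.01],[-1,0.2,1.4,62,-0.01],[-1,0.2,1.4,62,-0.01],[-1,0.2,1.4,62,-0.01],[-1,0.2,1.4,62,-0.01],[-1,0.2,1.4,62,-0.01]]' 12; python3 go.py 475.8 -250.5 68 1.661
python3 -c "
import numpy as np
a0=.21
for a in np.arange(.21,1.60,.08): print(round(a,2),'fwd',round(85*(np.cos(a0)-np.cos(a)),1),'up',round(85*(np.sin(a)-np.sin(a0)),1))"
```

```text
time: 25.63
tool_pos: [0.4759, -0.251, 0.2272]
tool_rot: [-3.141, -0.0, 1.665]
contact_force: [-2.9, -1.1, 0.8]
opening: 0.0114
grip_force: 12.0
shift 0.5 -0.0 0.2 roll 0.004 q6 -0.721 gp [ 475.9 -251.    68.2] rot [-3.141  -0.      1.6647] t 25.6333
0.21 fwd 0.0 up 0.0
0.29 fwd 1.7 up 6.6
0.37 fwd 3.9 up 13.0
0.45 fwd 6.6 up 19.3
0.53 fwd 9.8 up 25.3
0.61 fwd 13.5 up 31.0
0.69 fwd 17.6 up 36.4
0.77 fwd 22.1 up 41.5
0.85 fwd 27.0 up 46.1
0.93 fwd 32.3 up 50.4
1.01 fwd 37.9 up 54.3
1.09 fwd 43.8 up 57.6
1.17 fwd 50.0 up 60.5
1.25 fwd 56.3 up 62.9
1.33 fwd 62.9 up 64.8
1.41 fwd 69.5 up 66.2
1.49 fwd 76.3 up 67.0
1.57 fwd 83.1 up 67.3
```

```bash
python3 -m crank '[[-1,0,1.7,-6.6,0],[-1,0,3.9,-13,0],[-1,0,6.6,-19.3,0],[-1,0,9.8,-25.3,0],[-1,0,13.5,-31,0],[-1,0,17.6,-36.4,0],[-1,0,22.1,-41.5,0],[-1,0,27,-46.1,0],[-1,0,32.3,-50.4,0],[-1,0,32.3,-50.4,0]]'; python3 - <<'E'
from h import *; from go import go
go(558.3,-243.4,135,1.661)
im,d,w=snap("side","side11")
z0=np.load("pics/side7.npz"); 
for W in (cloud("side",z0["d"]),w):
    p=sel(W,.49,.63,-.2,-.16,.003,.012); print("foot edge",len(p),p.mean(0).round(4),p.min(0).round(3),p.max(0).round(3))
cv2.imwrite("pics/s11.png",cv2.resize(im[100:220,200:340,::-1],None,fx=5,fy=5))
E
```

```text
time: 26.47
tool_pos: [0.5089, -0.2478, 0.2798]
tool_rot: [3.141, 0.001, 1.665]
contact_force: [-8.3, -0.4, 7.9]
opening: 0.0118
grip_force: 12.0
shift -0.3 49.6 -14.2 roll 0.004 q6 -0.683 gp [ 508.9 -247.8  120.8] rot [3.1409e+00 1.4000e-03 1.6654e+00] t 26.4667
foot edge 122 [ 0.5543 -0.1823  0.0073] [ 0.497 -0.2    0.003] [ 0.612 -0.171  0.012]
foot edge 130 [ 0.56   -0.1816  0.0075] [ 0.504 -0.2    0.003] [ 0.619 -0.171  0.012]
```

View pics/s11.png

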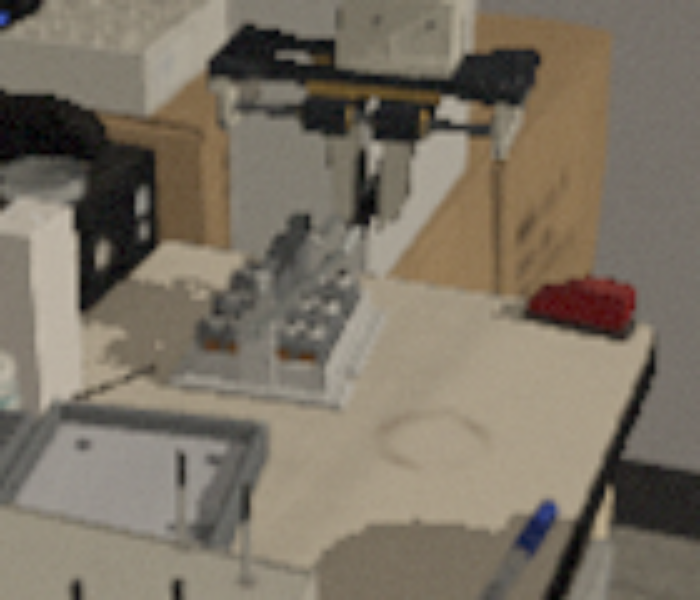

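The carrier stayed flat but slid about 6 mm forward, because my arc was slightly too tight. The handle is now at about 0.86 rad, so I'll replan the arc from here.

```bash
python3 -m crank '[[-1,0,0,-2,0],[-1,0,5.4,-6.2,0],[-1,0,11,-10,0],[-1,0,16.9,-13.4,0],[-1,0,23.1,-16.2,0],[-1,0,23.1,-16.2,0]]'; python3 - <<'E'
from h import *; from go import go
go(564.3,-243.4,135,1.661)
im,d,w=snap("side","side12")
p=sel(w,.49,.64,-.2,-.16,.003,.012); print("foot edge",len(p),p.mean(0).round(4),p.min(0).round(3),p.max(0).round(3))
E
```

```text
time: 27.02
tool_pos: [0.5327, -0.2456, 0.2956]
tool_rot: [3.139, 0.002, 1.665]
contact_force: [-3.6, -0.1, 9.6]
opening: 0.0112
grip_force: 12.0
shift -0.8 31.7 1.6 roll 0.004 q6 -0.657 gp [ 532.7 -245.6  136.6] rot [3.1386e+00 1.8000e-03 1.6653e+00] t 27.0167
foot edge 130 [ 0.5608 -0.1813  0.0071] [ 0.503 -0.198  0.003] [ 0.638 -0.16   0.012]
```

```bash
python3 -m crank '[[-1,0,6,-2,0],[-1,0,12.5,-3.9,0],[-1,0,19,-5,0],[-1,0,26,-6,0],[-1,0,32,-6.3,0],[-1,0,34,-6.3,0],[-1,0,35,-6.3,0],[-1,0,35,-6.3,0]]'; python3 - <<'E'
from h import *; from go import go
go(564.3,-243.4,135,1.661)
im,d,w=snap("side","side13")
p=sel(w,.49,.64,-.2,-.16,.003,.012); print("foot edge",len(p),p.mean(0).round(4),p.min(0).round(3),p.max(0).round(3))
cv2.imwrite("pics/s13.png",cv2.resize(im[80:220,200:340,::-1],None,fx=4,fy=4))
E
```

```text
time: 27.73
tool_pos: [0.5663, -0.2426, 0.3006]
tool_rot: [-3.141, 0.001, 1.665]
contact_force: [-6.5, -2.1, 7.9]
opening: 0.0117
grip_force: 12.0
shift -0.6 -2.0 6.6 roll 0.004 q6 -0.623 gp [ 566.3 -242.6  141.6] rot [-3.1408e+00  7.0000e-04  1.6651e+00] t 27.7333
foot edge 132 [ 0.5599 -0.1814  0.0075] [ 0.503 -0.2    0.003] [ 0.639 -0.163  0.012]
```

View pics/s13.png

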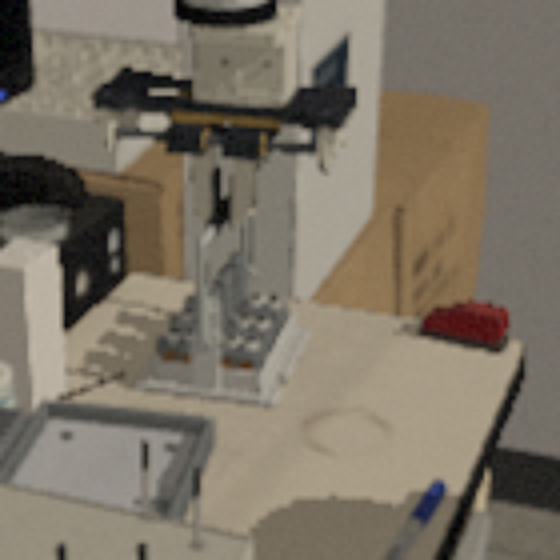

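The handle stands upright at crop (215,250) with the carrier flat, and the 6.5 N push-back indicates it is at the stop. I'll open briefly so it settles, check it, then re-grip the bar lower and firmer.

```bash
python3 -m crank '[[-0.5,0,-1,0,0],[-0.5,0,-1,0,0],[-0.5,0,-1,0,0],[-0.5,0,-1.5,3,0],[-0.5,0,-1.5,6,0],[-0.5,0,-1.5,6,0]]'; python3 - <<'E'
from h import *; from go import go
go(564.3,-243.4,135,1.661)
im,d,w=snap("side","side14")
p=sel(w,.49,.64,-.2,-.16,.003,.012); print("foot edge",len(p),p.mean(0).round(4))
# near arm of handle: points at y> -.19, z 60..130
for lo,hi in ((.06,.08),(.08,.1),(.1,.12),(.12,.135)):
    a=sel(w,.5,.62,-.185,-.15,lo,hi); print(lo,a.mean(0).round(4),len(a),a.std(0).round(4))
E
```

```text
time: 28.28
tool_pos: [0.5646, -0.2423, 0.293]
tool_rot: [-3.14, -0.001, 1.665]
contact_force: [-0.5, -0.6, 0.2]
opening: 0.0235
grip_force: 0.0
shift -1.0 -0.4 -1.0 roll 0.004 q6 -0.624 gp [ 564.6 -242.3  134. ] rot [-3.1405e+00 -1.0000e-03  1.6649e+00] t 28.2833
foot edge 129 [ 0.5614 -0.1814  0.0069]
0.06 [ 0.5566 -0.1777  0.0703] 33 [0.0043 0.0045 0.0058]
0.08 [ 0.5578 -0.1748  0.0882] 22 [0.0033 0.0039 0.0054]
0.1 [ 0.5592 -0.173   0.1095] 19 [0.0024 0.0021 0.0061]
0.12 [ 0.5592 -0.1728  0.1271] 13 [0.0022 0.0027 0.0041]
```

```bash
python3 -m crank '[[-1,0,0,-1,0],[-1,0,0,-1,0],[-1,0,0,-1,0],[-1,0,0,-1,0],[-1,0,0,-1,0],[-1,0,0,-1,0],[-1,0,0,-1,0],[-1,0,0,-1,0]]' 50; python3 -m crank '[[-1,0,0,-5,0],[-1,0,0,-15,0],[-1,0,0,-27,0],[-1,0,0,-40,0],[-1,0,0,-52,0],[-1,0,0,-60,0],[-1,0,0,-60,0],[-1,0,0,-60,0]]'
python3 - <<'E'
from h import *; from go import go
go(583,-34.4,200,1.72)
im,d,w=snap("side","side15")
p=sel(w,.49,.64,-.2,-.15,.055,.074); print("foot edge",len(p),p.mean(0).round(4),p.min(0).round(3),p.max(0).round(3))
for x in (.53,.55,.57,.59):
    q=p[abs(p[:,0]-x)<.01]; print(x,q[:,2].mean().round(4),len(q))
E
```

```text
time: 29.0
tool_pos: [0.5647, -0.2426, 0.2953]
tool_rot: [3.141, 0.0, 1.665]
contact_force: [1.2, 0.4, 1.4]
opening: 0.0104
grip_force: 50.0
time: 29.67
tool_pos: [0.5645, -0.2425, 0.3551]
tool_rot: [-3.141, 0.0, 1.665]
contact_force: [0.0, 0.7, -8.0]
opening: 0.0112
grip_force: 50.0
shift 205.5 38.0 -3.9 roll -0.055 q6 -0.624 gp [ 564.5 -242.5  196.1] rot [-3.1414e+00  1.0000e-04  1.6648e+00] t 29.6667
foot edge 182 [ 0.5586 -0.1813  0.0662] [ 0.502 -0.198  0.058] [ 0.618 -0.169  0.074]
0.53 0.0665 32
0.55 0.067 31
0.57 0.0664 26
0.59 0.0664 32
```

```bash
python3 -m crank '[[-1,8,1.5,0,0],[-1,24,4.5,0,-0.005],[-1,44,8,0,-0.01],[-1,64,12,0,-0.015],[-1,84,15.5,0,-0.02],[-1,104,19,0,-0.025],[-1,124,23,0,-0.03],[-1,144,26.5,0,-0.035],[-1,164,30,0,-0.04],[-1,182,33.5,0,-0.045],[-1,196,36,0,-0.05],[-1,203,37.5,0,-0.055]]'; python3 -m crank '[[-1,2.3,0.5,0,0],[-1,2.3,0.5,0,0],[-1,2.3,0.5,0,0],[-1,2.3,0.5,0,0]]'
python3 - <<'E'
from h import *; from go import go
go(583,-34.4,160,1.7205)
im,d,w=snap("side","side16"); im2,d2,w2=snap("top","top16")
p=sel(w,.5,.67,.0,.06,.055,.08); print("foot edge",len(p),p.mean(0).round(4),p.min(0).round(3),p.max(0).round(3))
a=np.vstack([cv2.resize(im[70:210,120:330,::-1],(630,420)),]); cv2.imwrite("pics/s16.png",a)
E
```

```text
time: 30.72
tool_pos: [0.5826, -0.034, 0.3548]
tool_rot: [-3.141, -0.001, 1.723]
contact_force: [-0.7, 0.4, -8.0]
opening: 0.0102
grip_force: 50.0
time: 31.05
tool_pos: [0.583, -0.0355, 0.3551]
tool_rot: [-3.141, 0.0, 1.719]
contact_force: [-0.1, -0.1, -6.9]
opening: 0.0102
grip_force: 50.0
shift 1.1 0.1 36.1 roll -0.002 q6 -0.34 gp [583.  -35.5 196.1] rot [-3.1415e+00  5.0000e-04  1.7187e+00] t 31.05
foot edge 310 [0.5779 0.0245 0.0686] [0.517 0.    0.055] [0.669 0.039 0.08 ]
```

View pics/s16.png

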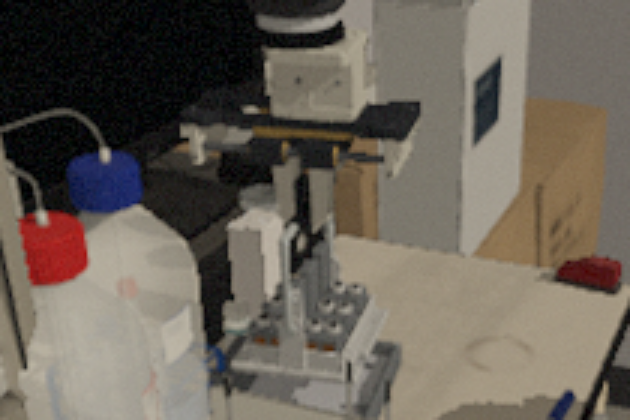

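```bash
python3 - <<'E'
from h import *
c=np.array([.583,-.0344]); th=.1497
w=cloud("side",np.load("pics/side16.npz")["d"]); w0=cloud("side",np.load("pics/side0.npz")["d"])
def pr(W,lo,hi,tag):
    p=sel(W,.48,.69,-.14,.08,lo,hi); q=ext(p,c,th)*1000; q=q[(abs(q[:,0])<80)&(abs(q[:,1])<85)]
    m=(abs(q[:,0])<45)&(q[:,1]>50); print(tag,"y+:",np.percentile(q[m,1],[50,80,90,95,99]).round(1),m.sum(), np.polyfit(q[m,0],q[m,1],1).round(3))
    m=(q[:,1]>0)&(q[:,1]<64); print("   x:",np.percentile(q[m,0],[1,5,95,99]).round(1)); m=(q[:,1]>-50)&(q[:,1]<50); print("   xmid",np.percentile(q[m,0],[.5,2,5]).round(1))
pr(w,.062,.072,"foot65"); pr(w0,.012,.024,"rim75"); pr(w0,.022,.03,"rimtop")
w=cloud("side",np.load("pics/side15.npz")["d"]); c=np.array([.5645,-.2425]); th=.094
p=sel(w,.48,.69,-.34,-.15,.062,.072); q=ext(p,c,th)*1000; m=(abs(q[:,0])<45)&(q[:,1]>50)&(q[:,1]<80); print("pre",np.percentile(q[m,1],[50,80,90,95,99]).round(1),np.polyfit(q[m,0],q[m,1],1).round(3))
E
```

```text
foot65 y+: [62.  64.8 65.4 66.3 67.2] 137 [6.0000e-03 6.1575e+01]
   x: [-56.7 -55.5  55.5  58.3]
   xmid [-57.3 -56.8 -56.5]Traceback (most recent call last):
  File "<stdin>", line 8, in <module>
  File "<stdin>", line 6, in pr
    return _quantile_unchecked(
        a, q, axis, out, overwrite_input, method, keepdims, weights)
    return _ureduce(a,
                    func=_quantile_ureduce_func,
    ...<5 lines>...
                    overwrite_input=overwrite_input,
                    method=method)
    r = func(a, **kwargs)
    result = _quantile(arr,
                       quantiles=q,
    ...<2 lines>...
                       out=out,
                       weights=wgt)
    slices_having_nans = np.isnan(arr[-1, ...])
                                  ~~~^^^^^^^^^
IndexError: index -1 is out of bounds for axis 0 with size 0
```

The foot edges measured in the dock frame are +65.4 in y and ±57 in x, so the carrier is centred within about 1 mm. Descending gently.

```bash
python3 -m crank '[[-1,0.5,0.1,8,-0.002],[-1,0.5,0.1,18,-0.002],[-1,0.5,0.1,26,-0.002],[-1,0.5,0.1,31,-0.002],[-1,0.5,0.1,34,-0.002],[-1,0.5,0.1,36,-0.002],[-1,0.5,0.1,36,-0.002],[-1,0.5,0.1,36,-0.002]]'; python3 -m crank '[[-1,0,0,2,0],[-1,0,0,4,0],[-1,0,0,4,0],[-1,0,0,4,0]]'; python3 go.py 583 -34.4 147 1.7205
```

```text
time: 31.82
tool_pos: [0.5832, -0.0341, 0.3193]
tool_rot: [3.141, 0.0, 1.722]
contact_force: [1.1, -0.6, -6.7]
opening: 0.0108
grip_force: 50.0
time: 32.15
tool_pos: [0.583, -0.034, 0.315]
tool_rot: [-3.141, 0.0, 1.722]
contact_force: [-0.4, 0.4, -7.0]
opening: 0.0106
grip_force: 50.0
shift -0.3 -0.1 9.0 roll 0.001 q6 -0.34 gp [583. -34. 156.] rot [-3.1414  0.      1.7218] t 32.15
```

```bash
python3 -m crank '[[-1,0,0,2,0],[-1,0,0,4,0],[-1,0,0,6,0],[-1,0,0,7,0],[-1,0,0,8,0],[-1,0,0,8,0],[-1,0,0,8,0]]'; python3 go.py 583 -34.4 147 1.7205; python3 - <<'E'
from h import *
im,d,w=snap("side","side17")
c=np.array([.583,-.0344]); th=.1497
p=sel(w,.48,.69,-.14,.08,.0,.15); q=np.c_[ext(p,c,th)*1000,p[:,2]*1000]
m=(abs(q[:,0])<4)&(q[:,2]>100); 
for s in (-25,25):
    f=q[(abs(q[:,0]-s)<12)&(q[:,1]>25)&(q[:,1]<50)&(q[:,2]>35)]; print(s,np.percentile(f[:,2],[50,95]),len(f))
E
```

```text
time: 32.73
tool_pos: [0.583, -0.0339, 0.3075]
tool_rot: [3.141, -0.0, 1.722]
contact_force: [-2.7, 1.8, -3.1]
opening: 0.0106
grip_force: 50.0
shift -0.5 -0.1 1.5 roll 0.001 q6 -0.34 gp [583.  -33.9 148.5] rot [ 3.1415 -0.      1.7219] t 32.7333
-25 [52.24944929 55.8108919 ] 46
25 [52.65041941 56.38298401] 32
```

Underside at about 12 mm, so it is seated. I'll release to let it settle, re-grip lightly and start folding the handle.

```bash
python3 -m crank '[[-1,0,0,1,0],[-1,0,0,1,0],[-0.6,0,0,1,0],[-0.6,0,0,1,0],[-0.6,0,0,1,0],[-0.6,0,0,1,0],[-1,0,0,1,0],[-1,0,0,1,0],[-1,0,0,1,0],[-1,0,0,1,0],[-1,0,0,1,0]]' 12;  python3 go.py 583 -34 147 1.7205; python3 - <<'E'
for i in range(1,21):
    import numpy as np
    a=np.pi/2*(1-i/20); print(round(a,2),round(-85*np.cos(a),1),round(85*(1-np.sin(a)),1))
E
```

```text
time: 33.7
tool_pos: [0.5829, -0.0342, 0.3061]
tool_rot: [-3.141, 0.0, 1.722]
contact_force: [-1.6, -1.3, 1.2]
opening: 0.0112
grip_force: 12.0
shift 0.2 0.1 0.1 roll 0.001 q6 -0.34 gp [582.9 -34.2 147.1] rot [-3.1411e+00  3.0000e-04  1.7217e+00] t 33.7
1.49 -6.7 0.3
1.41 -13.3 1.0
1.34 -19.8 2.3
1.26 -26.3 4.2
1.18 -32.5 6.5
1.1 -38.6 9.3
1.02 -44.4 12.5
0.94 -50.0 16.2
0.86 -55.2 20.4
0.79 -60.1 24.9
0.71 -64.6 29.8
0.63 -68.8 35.0
0.55 -72.5 40.6
0.47 -75.7 46.4
0.39 -78.5 52.5
0.31 -80.8 58.7
0.24 -82.7 65.2
0.16 -84.0 71.7
0.08 -84.7 78.3
0.0 -85.0 85.0
```

Folding to about 0.94 rad first (tool -y is carrier -x), with a slight downward bias through the detent.

```bash
python3 -m crank '[[-1,0,-3.5,1,0],[-1,0,-6.7,1.8,0],[-1,0,-13.3,2.8,0],[-1,0,-19.8,4.3,0],[-1,0,-26.3,6.2,0],[-1,0,-32.5,8.2,0],[-1,0,-38.6,10.5,0],[-1,0,-44.4,13.5,0],[-1,0,-50,16.2,0],[-1,0,-50,16.2,0]]';  python3 go.py 583 -34 147 1.7205; python3 - <<'E'
from h import *
im,d,w=snap("side","side18")
c=np.array([.583,-.0344]); th=.1497
p=sel(w,.48,.69,-.14,.08,.0,.15); q=np.c_[ext(p,c,th)*1000,p[:,2]*1000]
for s in (-25,25):
    f=q[(abs(q[:,0]-s)<12)&(q[:,1]>25)&(q[:,1]<50)&(q[:,2]>35)]; print(s,np.percentile(f[:,2],[50,95]),len(f))
E
```

```text
time: 34.53
tool_pos: [0.5325, -0.0417, 0.2888]
tool_rot: [-3.139, -0.001, 1.722]
contact_force: [1.1, -0.5, -0.7]
opening: 0.0114
grip_force: 12.0
shift 0.0 51.1 -17.2 roll 0.001 q6 -0.372 gp [532.5 -41.7 129.8] rot [-3.1393e+00 -6.0000e-04  1.7216e+00] t 34.5333
-25 [52.6772249  56.45633592] 49
25 [53.67532355 56.51696659] 35
```

```bash
python3 -m crank '[[-1,0,-5.2,4.2,0],[-1,0,-10.1,8.7,0],[-1,0,-14.6,13.6,0],[-1,0,-18.8,18.8,0],[-1,0,-22.5,24.4,0],[-1,0,-25.7,30.2,0],[-1,0,-28.5,36.3,0],[-1,0,-30.8,42.5,0],[-1,0,-32.7,49,0],[-1,0,-34,55.5,0],[-1,0,-34.7,62.1,0],[-1,0,-35,67,0]]'; python3 -m crank '[[-1,0,0,2,0],[-1,0,0,3.5,0],[-1,0,0,3.5,0],[-1,0,0,3.5,0]]'; python3 go.py 583 -34 147 1.7205
```

```text
time: 35.58
tool_pos: [0.4985, -0.0469, 0.2218]
tool_rot: [-3.14, -0.0, 1.722]
contact_force: [-1.8, 1.6, 0.6]
opening: 0.0113
grip_force: 12.0
time: 35.92
tool_pos: [0.4986, -0.0469, 0.2191]
tool_rot: [-3.14, -0.0, 1.722]
contact_force: [-4.6, -0.2, -0.2]
opening: 0.0116
grip_force: 12.0
shift 0.1 85.4 -86.9 roll 0.001 q6 -0.398 gp [498.6 -46.9  60.1] rot [-3.1397e+00 -3.0000e-04  1.7219e+00] t 35.9167
```

```bash
python3 -m crank '[[-0.5,0,0,0,0],[-0.5,0,0,0,0],[-0.5,0,0,0,0],[-0.5,0,0,0,0],[-0.5,0,0,-25,0],[-0.5,0,0,-60,0],[-0.5,0,0,-100,0],[-0.5,0,0,-130,0],[-0.5,0,0,-130,0]]'; python3 go.py 300 -380 190 1.0
```

```text
time: 36.67
tool_pos: [0.5005, -0.0471, 0.3559]
tool_rot: [3.13, 0.005, 1.722]
contact_force: [0.8, -0.2, -0.2]
opening: 0.0231
grip_force: 0.0
shift -298.9 -248.3 6.9 roll 0.722 q6 -0.398 gp [500.5 -47.1 196.9] rot [3.1297 0.005  1.722 ] t 36.6667
```

```bash
python3 -m crank '[[0,-30,-25,0,0.06],[0,-60,-50,0,0.12],[0,-90,-75,0,0.18],[0,-120,-100,0,0.24],[0,-150,-125,0,0.3],[0,-180,-150,0,0.36],[0,-210,-175,0,0.42],[0,-240,-200,0,0.5],[0,-265,-220,0,0.6],[0,-285,-237,0,0.7],[0,-298,-248,0,0.72],[0,-298,-248,0,0.72]]'; python3 - <<'E'
from h import *
im,d,w=snap("top","top19"); sleeve(im,w,.499,-.047)
c=np.array([.583,-.034]); p=w.reshape(-1,3); p=p[np.isfinite(p).all(1)]; q=np.c_[ext(p,c,.1497)*1000,p[:,2]*1000]; q=q[(abs(q[:,0])<100)&(abs(q[:,1])<80)]
for y in (-37,0,37):
    f=q[(abs(q[:,0])<15)&(abs(q[:,1]-y)<17)&(q[:,2]>86)]; print("fin",f.mean(0).round(1),len(f),f[:,2].max().round(1))
    for s in (-25,25):
        f=q[(abs(q[:,0]-s)<10)&(abs(q[:,1]-y)<10)]; print("  cap",s,np.percentile(f[:,2],[50,90]).round(1))
b=q[(abs(q[:,0]+85)<14)&(q[:,2]>35)]; print("bar",b.mean(0).round(1),np.percentile(b[:,2],[50,90,99]).round(1))
for sx,sy in ((-52,-58),(-52,50),(52,-58),(52,58),(-52,10)):
    f=q[(abs(q[:,0]-sx)<3)&(abs(q[:,1]-sy)<4)]; print("foot",sx,sy,np.median(f[:,2]).round(1) if len(f) else None)
cv2.imwrite("pics/t19.png",cv2.resize(im[100:220,190:320,::-1],None,fx=5,fy=5,interpolation=cv2.INTER_CUBIC))
E
```

```text
time: 37.67
tool_pos: [0.2971, -0.3814, 0.3492]
tool_rot: [3.141, 0.001, 0.997]
contact_force: [-0.1, 0.3, 0.0]
opening: 0.046
grip_force: 0.0
sleeve [ 0.5006 -0.0442  0.0685] 148 yaw -0.0066 [0.058 0.092 0.028]
fin [ -0.7 -37.   92.9] 65 97.5
  cap -25 [52.9 57.7]
  cap 25 [53.5 57.5]
fin [-0.1  2.  92.7] 63 97.3
  cap -25 [53. 58.]
  cap 25 [53.6 57.6]
fin [-0.  38.2 92.8] 63 97.0
  cap -25 [53.2 57.4]
  cap 25 [53.3 57. ]
bar [-84.3   0.7  68. ] [68.  70.8 73.1]
foot -52 -58 19.9
foot -52 50 19.7
foot 52 -58 20.1
foot 52 58 18.6
foot -52 10 20.5
```

View pics/t19.png

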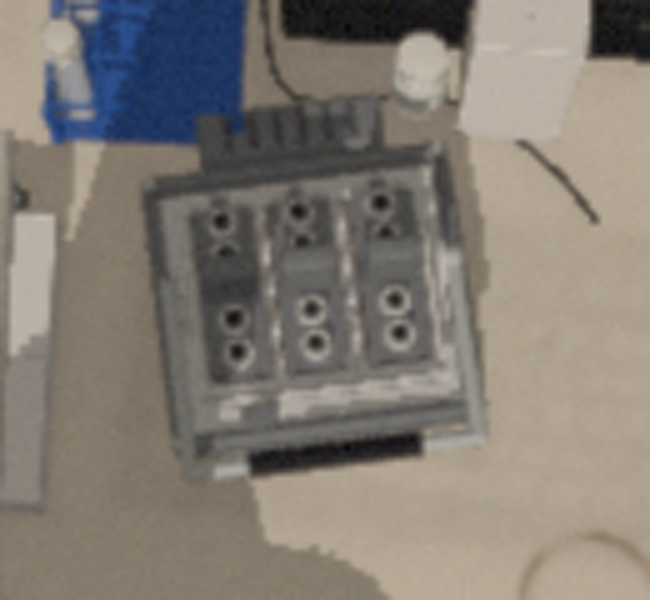

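Seated flat: the foot reads 20 mm at every corner, the caps are even, and the bystanders are untouched. The bar is at crop (335,455) and reads nearly level. To be sure it is fully down I'll press it gently from above with shut fingers.

```bash
python3 go.py 499 -46.7 110 1.7205
```

```text
shift 389.0 -11.1 80.1 roll -0.721 q6 -0.493 gp [ 297.9 -379.9  190.1] rot [3.1413e+00 2.0000e-04 9.9940e-01] t 37.7167
```

```bash
python3 -m crank '[[-1,36,-1,0,-0.07],[-1,72,-2,0,-0.14],[-1,108,-3,0,-0.21],[-1,144,-4,10,-0.28],[-1,180,-5,20,-0.35],[-1,216,-6,30,-0.42],[-1,252,-7,40,-0.49],[-1,288,-8,50,-0.56],[-1,324,-9,55,-0.63],[-1,360,-10,60,-0.7],[-1,389,-11.1,60,-0.721],[-1,389,-11.1,60,-0.721]]'; python3 go.py 499 -46.7 92 1.7205
```

```text
time: 38.72
tool_pos: [0.5003, -0.0399, 0.2891]
tool_rot: [3.14, -0.001, 1.73]
contact_force: [-0.8, -0.4, 0.2]
opening: 0.0004
grip_force: 0.0
shift -6.5 -2.4 38.1 roll 0.01 q6 -0.393 gp [500.3 -39.9 130.1] rot [ 3.1404e+00 -1.2000e-03  1.7304e+00] t 38.7167
```

```bash
python3 -m crank '[[-1,-6.5,-2.4,15,0.01],[-1,-6.5,-2.4,30,0.01],[-1,-6.5,-2.4,38,0.01],[-1,-6.5,-2.4,40,0.01],[-1,-6.5,-2.4,41,0.01],[-1,-6.5,-2.4,41,0.01]]'; python3 go.py 499 -46.7 86 1.7205;  python3 -m crank '[[-1,0,0,1,0],[-1,0,0,2,0],[-1,0,0,2,0]]';python3 -m crank '[[-1,0,0,1,0],[-1,0,0,2,0],[-1,0,0,2,0]]'
```

```text
time: 39.22
tool_pos: [0.4976, -0.0518, 0.2487]
tool_rot: [3.141, 0.0, 1.713]
contact_force: [0.3, -0.2, 0.6]
opening: 0.0007
grip_force: 0.0
shift 4.9 2.1 3.7 roll -0.008 q6 -0.399 gp [497.6 -51.8  89.7] rot [3.1412e+00 2.0000e-04 1.7129e+00] t 39.2167
time: 39.47
tool_pos: [0.4976, -0.052, 0.2467]
tool_rot: [3.141, 0.0, 1.713]
contact_force: [-0.2, 1.0, -0.8]
opening: 0.0005
grip_force: 0.0
time: 39.72
tool_pos: [0.4976, -0.052, 0.2458]
tool_rot: [3.14, 0.001, 1.713]
contact_force: [-3.5, -0.4, 12.7]
opening: 0.0008
grip_force: 6.3
```

Contact came with the fingertips at 68 mm, which is the top of a fully folded bar, and it was stiff (12.7 N), so the handle is at its stop. Retreating for a final check.

```bash
python3 -m crank '[[-1,0,0,-20,0],[-1,0,0,-55,0],[-1,0,0,-95,0],[-1,-20,-30,-115,0],[-1,-50,-60,-115,0],[-1,-80,-80,-115,0],[-1,-115,-90,-115,0],[-1,-150,-100,-115,0],[-1,-190,-110,-115,0],[-1,-225,-110,-115,0],[-1,-260,-110,-115,0],[-1,-260,-110,-115,0]]'; python3 - <<'E'
from h import *
im,d,w=snap("top","top20")
c=np.array([.583,-.034]); p=w.reshape(-1,3); p=p[np.isfinite(p).all(1)]; q=np.c_[ext(p,c,.1497)*1000,p[:,2]*1000]; q=q[(abs(q[:,0])<100)&(abs(q[:,1])<80)]
b=q[(abs(q[:,0]+85)<14)&(q[:,2]>35)]; print("bar",b.mean(0).round(1),np.percentile(b[:,2],[50,90]).round(1))
for sx,sy in ((-52,-58),(-52,50),(52,-58),(52,58),(-52,10)):
    f=q[(abs(q[:,0]-sx)<3)&(abs(q[:,1]-sy)<4)]; print("foot",sx,sy,np.median(f[:,2]).round(1) if len(f) else None)
for y in (-37,0,37):
    f=q[(abs(q[:,0])<15)&(abs(q[:,1]-y)<17)&(q[:,2]>86)]; print("fin",f.mean(0).round(1),len(f))
E
```

```text
time: 40.72
tool_pos: [0.4254, -0.3302, 0.3593]
tool_rot: [3.141, 0.004, 1.709]
contact_force: [-0.2, -0.4, -0.7]
opening: 0.0004
grip_force: 0.0
bar [-84.5   0.4  65.8] [65.8 68.5]
foot -52 -58 20.3
foot -52 50 20.0
foot 52 -58 19.8
foot 52 58 19.1
foot -52 10 19.6
fin [ -0.6 -37.1  93. ] 64
fin [ 0.1  1.9 93. ] 61
fin [-0.  38.  93.2] 62
```

The bar came down another 2 mm and is now level. The carrier is flat and all three cassettes are seated, so I'm handing in.

```bash
python3 -c "
from cell import ticket; print(ticket.hand_in())"
```

```text
the job is handed in; nothing more can be done
None
```

The job is handed in: all three cassettes are in the carrier bays, the carrier sits flat in the dock, and the handle is folded fully down; nothing else was moved.

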